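# Load and pin the carousel of a gas chromatograph's sampler, then scan the batch

## Task

Get the carousel sampler ready: put every large vial from the rack into a carousel cup of its own (the small metal-capped vial stays in the rack), turn the carousel by its bar handle until the hole in its lug lines up with the hole in the drive plate, and push the parked drive pin fully home through both. When the carousel is loaded and pinned, take the barcode reader off its charging pad, hold it steady with its window about 10 cm in front of the batch card's barcode for two seconds, pointing straight at the middle of it, and lay it back flat along the middle of its pad. Keep the vials upright and leave the solvent bottle and the beaker where they stand.

Things in the scene. Friction and masses are not known exactly. Their poses are not given: they have to be found in the camera images.
- carousel (a joint): Angle (rad, anticlockwise positive from above) of the sampler's carousel about its vertical spindle; at 0 the lug's hole is exactly over the drive hole. Slight friction (0.07 N m); stays where it is left; stops only at +-3 rad. It is an aluminium disc 176 mm across with six black round cups, a flat lug with a hole, and a black bar handle on a stem in the middle.
- carousel_handle (a point): Centre of the bar handle, on the carousel's axis, for turning it: black bar 56 mm long, 16 mm wide, 26 mm tall, on a 16 mm stem; this point is 163 mm above the bench, its top 176 mm. x axis along the bar and away from the lug; it turns with the carousel.
- lug_hole (a point): Centre of the top mouth of the hole in the carousel's lug (plate 32 x 34 mm, 10 mm thick; hole 14 mm across, right through), 98 mm from the carousel's axis, 86 mm above the bench. Turns with the carousel.
- drive_hole (a point): Top mouth of the hole (14 mm across, 24 mm deep) in the square 36 mm aluminium boss of the drive plate under the carousel, 98 mm from the axis, 74 mm above the bench, 2 mm below the lug when lined up. Drive plate and housing (white, 250 mm square, 50 mm high) stand still; beyond the carousel is a control module 115 mm high.
- cup1 (a point): Centre of the mouth of one cup. The six cups are alike: centres 70 mm from the carousel's axis, at 1 (this one), 2, .. 6 times 51.43 degrees (a seventh of a turn) anticlockwise from the lug seen from above; round, 32 mm inside, 38 mm outside, rim 126 mm above the bench, floor at 86 mm. They turn with the carousel and are empty at the start.
- pin_grip (a point): Middle of the drive pin's upright black grip: 20 mm across, reaching 25 mm below and 20 mm above this point. Below it a flange 25 mm across, 5 mm thick, and a steel shank 12 mm across, 34 mm long, with a tapered nose. It starts upright in a grey 32 mm boss on a corner of the housing, 146 mm from the carousel's axis, shank 34 mm deep in a 14 mm hole.
- pin_shoulder (a point): On the drive pin's axis at the underside of its flange, 30 mm below pin_grip and 34 mm above the nose (taper: last 8 mm, to 5 mm across). Pushed home it rests on the lug's top face, 86 mm above the bench, the nose 22 mm deep in the boss. z axis up along the pin.
- reader_center (a point): Handheld barcode reader, a straight black bar lying flat: body 125 mm long, 46 mm wide, 40 mm tall; grey head in front 42 mm long, 62 mm wide, 44 mm tall; about 190 g. The point is 20 mm above its underside, 72 mm from its rear end, 52 mm behind the head: grip it here across the 46 mm width. x axis forward to the window, z up.
- reader_window (a point): Centre of the reader's window in the front face of its head, 93 mm ahead of reader_center and 2 mm higher. It reads straight ahead along its x axis, at 40 to 160 mm.
- pad_top (a point): Centre of the top of the flat grey charging pad (200 x 85 mm, 8 mm thick, fixed) on which the reader lies at the start; x axis along its length.
- barcode (a point): Centre of the barcode (75 mm wide, 36 mm tall) on the batch card, about 85 mm above the bench. The card (120 mm wide, 150 mm tall, fixed on a clear easel) leans back 25 degrees; a reader held level reads it well. x axis into the card and 25 degrees downwards: the card's front looks to -x.
- vial1_center (a point): Centre (49 mm up) of a large glass vial, 28 mm across and 98 mm tall, white 16 mm screw cap (27 mm across); 65 g or so. It stands upright in a slot of the rack (vial's foot 5 mm above the bench; rack's upper plate at 37 to 45 mm, square slots 33 mm, 66 mm apart). May be absent.
- vial2_center (a point): Centre (49 mm up) of a large glass vial, 28 mm across and 98 mm tall, white 16 mm screw cap (27 mm across); 65 g or so. It stands upright in a slot of the rack (vial's foot 5 mm above the bench; rack's upper plate at 37 to 45 mm, square slots 33 mm, 66 mm apart). May be absent.
- vial3_center (a point): Centre (49 mm up) of a large glass vial, 28 mm across and 98 mm tall, white 16 mm screw cap (27 mm across); 65 g or so. It stands upright in a slot of the rack (vial's foot 5 mm above the bench; rack's upper plate at 37 to 45 mm, square slots 33 mm, 66 mm apart). May be absent.
- vial4_center (a point): Centre (49 mm up) of a large glass vial, 28 mm across and 98 mm tall, white 16 mm screw cap (27 mm across); 65 g or so. It stands upright in a slot of the rack (vial's foot 5 mm above the bench; rack's upper plate at 37 to 45 mm, square slots 33 mm, 66 mm apart). May be absent.
- vial5_center (a point): Centre (49 mm up) of a large glass vial, 28 mm across and 98 mm tall, white 16 mm screw cap (27 mm across); 65 g or so. It stands upright in a slot of the rack (vial's foot 5 mm above the bench; rack's upper plate at 37 to 45 mm, square slots 33 mm, 66 mm apart). May be absent.
- small1_center (a point): Centre (35 mm up) of a small glass vial, 23 mm across and 70 mm tall, flat metal cap, in another slot of the rack: a bystander.
- solvent: Bystander: amber solvent bottle, 72 mm across, 145 mm tall; origin at its underside.
- beaker: Bystander: glass beaker, 72 mm across, 85 mm tall; origin at its underside.
Things that resemble listed ones, but are neither listed nor needed, are in the scene too. Leave any pink or purple look-alike of the part that bears vial5_center alone.

How it is judged:
By the outcome, as a careful person would: the job done as asked, in the order asked, and still so for the second after the job is handed in, with the robot touching nothing.
Of vial1, vial2, vial3, vial4, vial5 only 3 to 5 are there at a start; the rules pass over those that are not, and their reading is None.
At some moment in a run one of reader may be knocked a few centimetres aside while the robot is not near it.
It also fails if it takes over 210 s, if anything falls off the work surface, if the arm or the gripper's body presses on something with over 40 N, if the wrist force passes 120 N, or if a joint passes its speed limit or range.

## Robot

A 6-joint arm with a two-finger parallel gripper is mounted at the origin on the work surface. World frame = base frame: x ahead of the robot, y to its left, z up, the work surface at z = 0. Lengths are in mm, angles in rad, forces in N, time in s.
With the tool pointing down it reaches from about 275 to 750 mm from the base axis. Payload 10.2 kg.
Tool frame: the origin (TCP) lies at the very end of the fingers, on their centre line; the grasp point (between the pads) lies 19 mm behind it (ctrl.hold_point_z is the distance from the TCP to the grasp point, in mm); z points along the fingers, y is the direction in which the jaws open and shut (so a half turn about z gives the same grasp; the last joint's range is limited). The gripper opens to 85 mm and grips with 20 to 120 N. Pads are 22 mm wide; open, the fingers measure 114 mm over their backs; the gripper's body (76 mm by 85 mm) begins 54 mm behind the grasp point. The pads swing forward as they close: fully open they stand 13 mm farther back than shut.
Start: joints at [-1.363, 0.313, 1.498, -0, 1.331, -0.223], TCP at [219.227, -477.044, 231.294] pointing down, gripper open.
Joint ranges: [-2.94, 2.94], [-0.97, 2.17], [0.19, 2.56], [-1.23, 4.37], [0.02, 3.11], [-2.88, 2.88]. Speed limits (rad/s): [2.39, 2.39, 3.01, 3.14, 3.14, 3.14].

## Interface

Orientations are given as a unit quaternion [w, x, y, z].
In Python, from rig import readout, cams, workorder, spotter, ctrl gives the robot as it stands.
- The arm moves only by the tool step_arm, never from a script. Its argument "plan" is text: rows parted by semicolons, each of 5 numbers parted by spaces: the shift along the tool's x, y, z in cm, then the turn about the tool's z in degrees, then the opening in per cent of the stroke, from 0 (shut) to 100 (fully open). In form: x y z twist gripper; .... A call has 1 to 10 rows; each row is the pose to reach, as a shift and turn from the pose commanded when the call began, along the tool's axes at that moment; what a row does not reach only later rows make up. A row lasts 1/10 s, in which the tool goes at most 50 mm and 8.59 degrees, less where a joint would pass 70% of its speed; a pose out of reach is approached as far as the arm can. A call with a gripper value outside its range is refused whole. The fingers move at their own pace and stop on an object; "grip_force" is the grip in N (left out, the last holds). Time passes only in rows, so rows that repeat a pose let the fingers close. It gives the time, the measured TCP pose, the force and the opening at its end, in the units of the state.
- readout.sense(): the state, without advancing time (a new reading comes with each control period).
- cams.capture(name): name is "scene" or "side" or "wrist"; returns (picture, depth): 384x512x3 uint8, red, green, blue; 384x512 float32, mm along the optical axis (not along the pixel's ray), 0 where there is no reading.
- cams.camera_info(name): a dict with "vfov" (degrees; the focal length in pixels is half the picture's height over the tangent of half this angle, whatever the lens; pixels are square), "cx", "cy" (the principal point, pixels), "k1" (the pictures are not rectified: a ray, as slopes to the right and down, at radius r is drawn at 1 + k1 r^2 times it, then the intrinsics apply), "rvec" (rotation vector, rad) and "tvec" (3), from world to camera coordinates, as OpenCV has them. Camera axes: x right, y down, z forward; pixel columns grow to the right and rows downward; lengths in mm; the calibration is good to about 2 mm. A picture is of the moment at which its call begins: read the wrist's pose just before it. camera_info takes no time and is no camera call; for the wrist camera it gives the pose at the moment of the call.
- workorder.finish_job(): hands the job in, once; it reports no verdict.
Trained networks look in the newest picture that a camera, given by its name, has taken for a name from the list of things; names that differ only in an ending like _2 or _b are one class to them, and where a whole thing is asked for, a point or a joint stands for the part that bears it (a point fixed in the world has none). Each returns a list of dicts, best first, with "conf" (0 to 1); they miss things now and then, are a little off and sometimes report something else, mostly with a low value. They report only what shows in the picture. A call takes as long as a camera call. They do not tell look-alikes from the thing itself.
- spotter.regions_of(camera, target): "pixels" (384x512 bool, what is visible of it) and "extent" ([centre column, centre row, width, height] in pixels, round what is visible of it).
The state is a dict: "time_s": time; "joints": joint angles; "dq": joint speeds; "tau": joint torques, N m; "eef_pos": TCP position; "ee_rot": TCP orientation; "force": force on the tool from outside, world axes, zero at the start; "wrist_torque": the same for the moment, N m; "grip_width": opening from 0.0 (shut) to 1.0 (fully open).
Only numpy, scipy, OpenCV 4.12 (cv2) and the standard library are available. Lean on these libraries where they do the work, as an engineer would, in place of code of your own. Each camera call takes 0.05 s, during which the arm holds its last target. There are 200 camera calls.

## Working session

There is one attempt and no reset: what is moved stays moved. The work goes in short steps, Python scripts to look and compute and a tool call to move; the robot and the scene stay as the last step left them, time stands still between calls to the robot, and variables do not carry over. Pictures are saved under pics/ and viewed, about 12 in all and at most 16, crops included, and the job is handed in when it is done.

Besides the shell and the picture viewer there is one more tool, called after "Request:" as a command line: name --argument value ..., lists and objects as JSON in quotes. step_arm: Moves the arm, as the interface text tells. Its arguments: {"type":"object","properties":{"plan":{"type":"string"},"grip_force":{"type":"number"}},"required":["plan"]}

```bash
ls; mkdir -p pics; cat > h.py <<'E'
import numpy as np, cv2
from rig import readout, cams, workorder, spotter, ctrl
def K(n):
    i=cams.camera_info(n); f=192/np.tan(np.radians(i['vfov'])/2)
    R,_=cv2.Rodrigues(np.array(i['rvec'],float)); return i,f,R,np.array(i['tvec'],float).ravel()
def cap(n):
    k=K(n); p,d=cams.capture(n); return p,d,k
def rays(k,uv):
    i,f,R,t=k; uv=np.atleast_2d(np.array(uv,float))
    s=(uv-[i['cx'],i['cy']])/f; x=s.copy()
    for _ in range(20): x=s/(1+i['k1']*(x**2).sum(1,keepdims=True))
    return x
def at_depth(k,uv,d):
    x=rays(k,uv); d=np.ravel(d)[:,None]
    return (np.hstack([x,np.ones((len(x),1))])*d-k[3])@k[2]
def at_z(k,uv,z):
    x=rays(k,uv); D=np.hstack([x,np.ones((len(x),1))])@k[2]; C=-k[2].T@k[3]
    return C+D*((z-C[2])/D[:,2])[:,None]
def proj(k,P):
    i,f,R,t=k; c=np.atleast_2d(P)@R.T+t; s=c[:,:2]/c[:,2:]
    return s*(1+i['k1']*(s**2).sum(1,keepdims=True))*f+[i['cx'],i['cy']]
def cloud(k,d):
    v,u=np.nonzero(d>0); return at_depth(k,np.c_[u,v],d[v,u]),u,v
def save(n,p): cv2.imwrite('pics/'+n,p[...,::-1])
E
python3 - <<'E'
from h import *
s=readout.sense(); print({k:np.round(v,3) for k,v in s.items()})
ims=[]
for n in('scene','side'):
    p,d,k=cap(n); save(n+'0.png',p); np.savez('/tmp/%s0.npz'%n,p=p,d=d); print(n,k[0])
    ims.append(p)
    for t in ['carousel','vial1_center','small1_center','pin_grip','reader_center','barcode','solvent','beaker','pad_top','carousel_handle','lug_hole']:
        try: print(t,[(np.round(r['conf'],2),np.round(r['extent']).tolist()) for r in spotter.regions_of(n,t)])
        except Exception as e: print(t,e)
E
```

```text
pics
{'time_s': np.float64(0.0), 'joints': array([-1.363,  0.313,  1.498,  0.   ,  1.331, -0.223]), 'dq': array([ 0.001,  0.001, -0.   , -0.001, -0.001,  0.   ]), 'tau': array([-0.0000e+00, -4.1226e+01, -2.5975e+01, -0.0000e+00,  4.0000e-03,
       -0.0000e+00]), 'eef_pos': array([ 219.185, -476.767,  230.713]), 'ee_rot': array([-0.001,  0.977,  0.214,  0.   ]), 'force': array([-0.333, -1.218, -0.213]), 'wrist_torque': array([-0.021, -0.001,  0.03 ]), 'grip_width': np.float64(1.003)}
scene {'vfov': 50.81520203123169, 'cx': 260.9763826515102, 'cy': 194.75479636009317, 'k1': -0.08128325985313888, 'rvec': array([ 2.15096   ,  1.51990123, -0.47576135]), 'tvec': array([-168.46569514, -387.95996378, 1673.80393916])}
carousel [(np.float64(0.78), [259.0, 188.0, 52.0, 51.0]), (np.float64(0.43), [172.0, 214.0, 12.0, 16.0])]
vial1_center [(np.float64(0.64), [168.0, 196.0, 14.0, 16.0])]
small1_center [(np.float64(0.62), [153.0, 218.0, 10.0, 10.0])]
pin_grip [(np.float64(0.57), [272.0, 150.0, 5.0, 12.0])]
reader_center [(np.float64(0.58), [346.0, 158.0, 30.0, 38.0])]
barcode [(np.float64(0.7), [3
[... 838 characters left out ...]
.0, 181.0, 56.0, 14.0])]
small1_center [(np.float64(0.7), [243.0, 317.0, 14.0, 22.0])]
pin_grip [(np.float64(0.67), [230.0, 204.0, 72.0, 48.0])]
reader_center [(np.float64(0.8), [197.0, 173.0, 53.0, 20.0])]
barcode [(np.float64(0.71), [247.0, 161.0, 23.0, 46.0])]
solvent [(np.float64(0.55), [295.0, 170.0, 20.0, 43.0]), (np.float64(0.44), [232.0, 204.0, 76.0, 50.0])]
beaker [(np.float64(0.85), [350.0, 264.0, 32.0, 46.0])]
pad_top [(np.float64(0.62), [196.0, 184.0, 63.0, 12.0])]
carousel_handle [(np.float64(0.93), [230.0, 205.0, 72.0, 55.0]), (np.float64(0.22), [295.0, 169.0, 18.0, 42.0])]
lug_hole [(np.float64(0.81), [232.0, 205.0, 72.0, 46.0]), (np.float64(0.48), [197.0, 176.0, 52.0, 19.0])]
```

```bash
python3 - <<'E'
import cv2,numpy as np
a=cv2.imread('pics/scene0.png')[120:320,120:400]; b=cv2.imread('pics/side0.png')[120:360,130:400]
cv2.imwrite('pics/a.png',cv2.resize(a,(784,560),interpolation=cv2.INTER_CUBIC))
cv2.imwrite('pics/b.png',cv2.resize(b,(675,600),interpolation=cv2.INTER_CUBIC))
E
```

```text
(no output)
```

View pics/a.png

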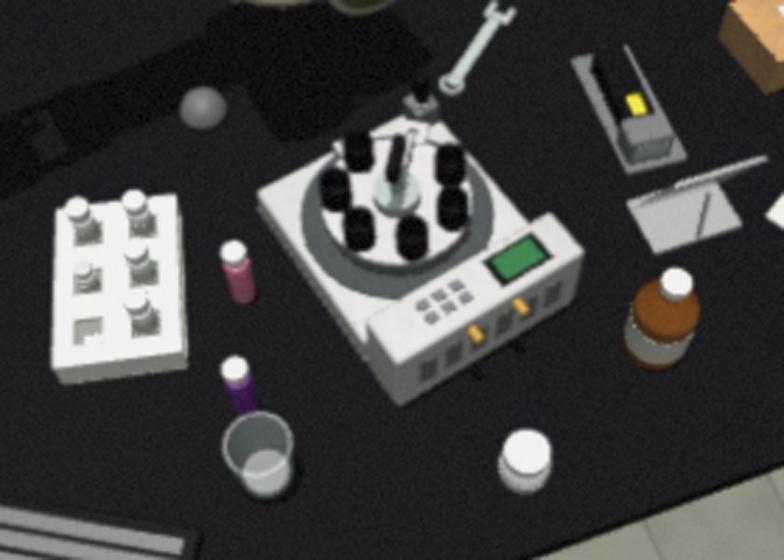

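View pics/b.png

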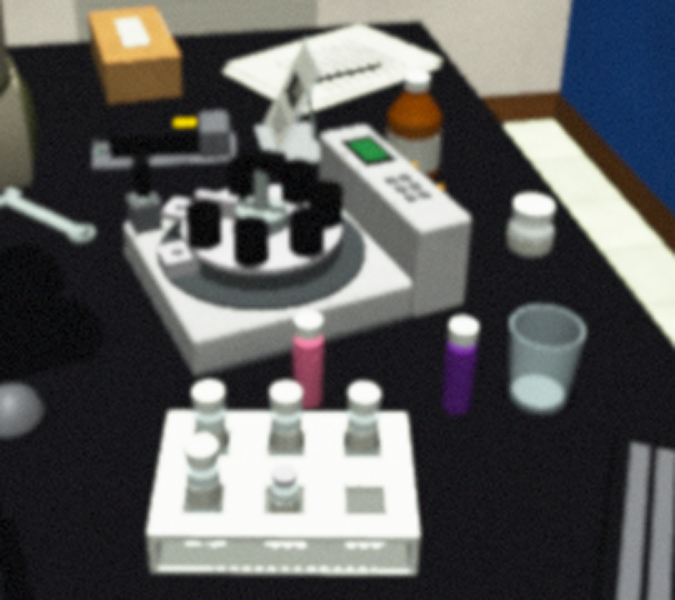

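```bash
cat > m.py <<'E'
from h import *
from scipy import ndimage
def hgrid(P,lo,hi,res=2.,mn=6):
    m=(P[:,2]>lo)&(P[:,2]<hi)&(P[:,0]>150)&(P[:,0]<800)&(abs(P[:,1])<600); Q=P[m]
    if not len(Q): return
    g=np.zeros((700//int(res)+1,1300//int(res)+1),bool); a=((Q[:,0]-130)/res).astype(int); b=((Q[:,1]+640)/res).astype(int)
    g[a,b]=1; l,n=ndimage.label(ndimage.binary_dilation(g,iterations=2)); lab=l[a,b]
    for i in range(1,n+1):
        q=Q[lab==i]
        if len(q)>=mn: print('  n%4d mean'%len(q),q.mean(0).round(0),'mid',((q.min(0)+q.max(0))/2).round(0),'size',np.ptp(q,axis=0).round(0))
if __name__=='__main__':
    for n in('scene','side'):
        z=np.load('/tmp/%s0.npz'%n); P,u,v=cloud(K(n),z['d'])
        for lo,hi in((4,20),(38,60),(64,85),(90,112),(118,132),(150,182)):
            print(n,lo,hi); hgrid(P,lo,hi)
E
python3 m.py
```

```text
scene 4 20
  n 169 mean [285. 194.   8.] mid [281. 197.   9.] size [136. 144.  10.]
  n   8 mean [ 226. -270.    5.] mid [ 226. -267.    6.] size [20. 24.  3.]
  n   9 mean [ 234. -587.    5.] mid [ 233. -585.    6.] size [21. 21.  5.]
  n   8 mean [ 239. -339.    5.] mid [ 240. -337.    5.] size [20. 19.  2.]
  n   7 mean [ 255. -309.    5.] mid [ 255. -308.    5.] size [ 9. 27.  2.]
  n  62 mean [ 283. -184.   13.] mid [ 280. -183.   12.] size [32. 69. 16.]
  n  39 mean [ 395. -522.   12.] mid [ 397. -522.   12.] size [107.  17.  15.]
  n   7 mean [ 355. -273.    5.] mid [ 354. -274.    5.] size [19. 18.  2.]
  n 301 mean [469. 324.   9.] mid [455. 339.  12.] size [218.  98.  16.]
  n   6 mean [374. 149.   5.] mid [376. 147.   5.] size [14. 17.  2.]
  n  11 mean [386. 389.   6.] mid [385. 389.   8.] size [29. 16.  6.]
  n 104 mean [451. 538.  12.] mid [435. 557.  12.] size [112.  85.  16.]
  n  33 mean [439. 386.   7.] mid [440. 388.   8.] size [64. 14.  8.]
  n  10 mean [ 419. -252.   10.] mid [ 424. -253.   12.] size [28.  8. 14.]
  n   8 mean [435. 273.   5.] mid [433. 272.   5.
[... 12647 characters left out ...]
 -76. 123.] mid [510. -76. 123.] size [37. 38.  9.]
  n  31 mean [513.  53. 122.] mid [515.  60. 122.] size [24. 38.  8.]
  n  26 mean [530. -13. 126.] mid [530. -10. 125.] size [13. 13. 13.]
  n  82 mean [570. -68. 123.] mid [569. -68. 122.] size [37. 44.  9.]
  n  56 mean [582.  40. 122.] mid [580.  42. 122.] size [35. 42.  8.]
  n  66 mean [600. -15. 123.] mid [600. -15. 123.] size [37. 40.  9.]
  n  59 mean [647. 329. 125.] mid [646. 335. 125.] size [ 12. 123.  14.]
  n  37 mean [766. 212. 125.] mid [769. 215. 125.] size [29. 27. 12.]
side 150 182
  n 458 mean [224. -15. 168.] mid [225.   1. 166.] size [149.  66.  32.]
  n 206 mean [531. -13. 165.] mid [531. -11. 163.] size [51. 34. 26.]
```

```bash
cat >> h.py <<'E'
def pose():
    s=readout.sense(); w,x,y,z=s['ee_rot']; yaw=np.degrees(np.arctan2(2*(x*y+w*z),1-2*(y*y+z*z)))
    return np.array(s['eef_pos']),yaw,s
def go(x,y,z,yaw,p0=None,yaw0=None):
    p,ya,s=pose(); p=p if p0 is None else np.array(p0); ya=ya if yaw0 is None else yaw0
    a=np.radians(ya); d=np.array([x,y,z])-p
    X=np.array([np.cos(a),np.sin(a)]); Y=np.array([np.sin(a),-np.cos(a)])
    tw=-((yaw-ya+180)%360-180)
    q1=np.arctan2(y,x); print('row: %.2f %.2f %.2f %.1f'%(d[:2]@X/10,d[:2]@Y/10,-d[2]/10,tw),' q6~%.2f'%(((q1+np.pi/2-np.radians(yaw))+np.pi)%(2*np.pi)-np.pi))
E
python3 - <<'E'
from h import *
from scipy.optimize import least_squares
c=np.array([(466.5,-32),(511,-75),(570.5,-66.5),(601.5,-14),(581,43),(525,62)])
def f(p):
    a=p[2]+np.radians(51.43)*np.arange(1,7); return (c-p[:2]-70*np.c_[np.cos(a),np.sin(a)]).ravel()
r=least_squares(f,[535,-5,2.4]); print(r.x,np.degrees(r.x[2]),r.fun.round(1))
k=K('wrist'); C=-k[2].T@k[3]; p,y,s=pose(); print(C-p,y,k[2][2],k[0]['vfov'],k[2][0])
print('pin',np.linalg.norm(np.array([408,64])-r.x[:2]),np.degrees(np.arctan2(64-r.x[1],408-r.x[0])))
for n in('scene','side'):
    z=np.load('/tmp/%s0.npz'%n); P,u,v=cloud(K(n),z['d'])
    m=(P[:,2]>68)&(P[:,2]<92); rr=np.hypot(P[:,0]-r.x[0],P[:,1]-r.x[1]); m&=(rr>90)&(rr<120); Q=P[m]
    for lo,hi in((70,78),(82,90)):
        q=Q[(Q[:,2]>lo)&(Q[:,2]<hi)]; an=np.degrees(np.arctan2(q[:,1]-r.x[1],q[:,0]-r.x[0]))%360
        print(n,lo,np.histogram(an,np.arange(90,280,10))[0])
go(480,10,400,24.7)
E
```

```text
[532.61083646  -7.69928989   2.59614493] 148.7481475980848 [-0.4 -0.2  0.5 -0.9 -0.3 -0.1 -0.8  0.4 -0.3  0.4  1.3  0.3]
[ 59.56887849  26.7934693  143.43021822] 24.681225021217884 [-0.23566927 -0.11000679 -0.96558713] 70.17719477060453 [ 0.4179106  -0.90848691  0.00150275]
pin 143.76595123734083 150.0844941573507
scene 70 [0 0 0 0 0 1 0 0 0 0 5 9 0 0 0 0 0 0]
scene 82 [ 0  0  0  0  3 25 17  0  0  0  0  0  0  0  0  0  0  0]
side 70 [ 0  0  0  0  0  5  8  2  0 28 29 25  0  0  0  0  0  0]
side 82 [ 0  0  0  0  0 21 28  3  0  0  0  2  1  0  0  2  0  0]
row: 44.03 -33.37 -16.87 -0.0  q6~1.16
```

```bash
python3 - <<'E'
from h import *
go(500,0,330,24.7)
E
```

```text
row: 45.43 -31.62 -9.87 -0.0  q6~1.14
```

Request:
step_arm --plan "45.4 -31.6 -10 0 100;45.4 -31.6 -10 0 100;45.4 -31.6 -10 0 100;45.4 -31.6 -10 0 100;45.4 -31.6 -10 0 100;45.4 -31.6 -10 0 100;45.4 -31.6 -10 0 100;45.4 -31.6 -10 0 100;45.4 -31.6 -10 0 100;45.4 -31.6 -10 0 100"

```text
time_s: 2.2
eef_pos: [469.4, -51.0, 320.9]
ee_rot: [0.0, 0.977, 0.214, 0.0]
force: [0.6, 0.1, -0.2]
grip_width: 0.996
```

```bash
python3 - <<'E'
from h import *
go(500,0,330,24.7)
E
```

```text
row: 4.91 -3.35 -0.91 -0.0  q6~1.14
```

Request:
step_arm --plan "4.9 -3.4 -0.9 0 100;4.9 -3.4 -0.9 0 100;4.9 -3.4 -0.9 0 100;4.9 -3.4 -0.9 0 100;4.9 -3.4 -0.9 0 100"

```text
time_s: 2.7
eef_pos: [498.6, -2.9, 329.1]
ee_rot: [0.0, 0.977, 0.213, -0.0]
force: [-0.2, 0.5, 0.1]
grip_width: 1.0
```

```bash
python3 - <<'E'
from h import *
p,d,k=cap('wrist'); save('w1.png',p); np.savez('/tmp/w1.npz',p=p,d=d,R=k[2],t=k[3])
cv2.imwrite('pics/w1b.png',cv2.resize(p,(800,600),interpolation=cv2.INTER_CUBIC)[...,::-1])
print(proj(k,[[532.6,-7.7,176],[439,-38,74],[408,64,80],[440,45,86]]).round())
E
```

```text
[[271. 156.]
 [258. 212.]
 [188. 204.]
 [207. 191.]]
```

View pics/w1b.png

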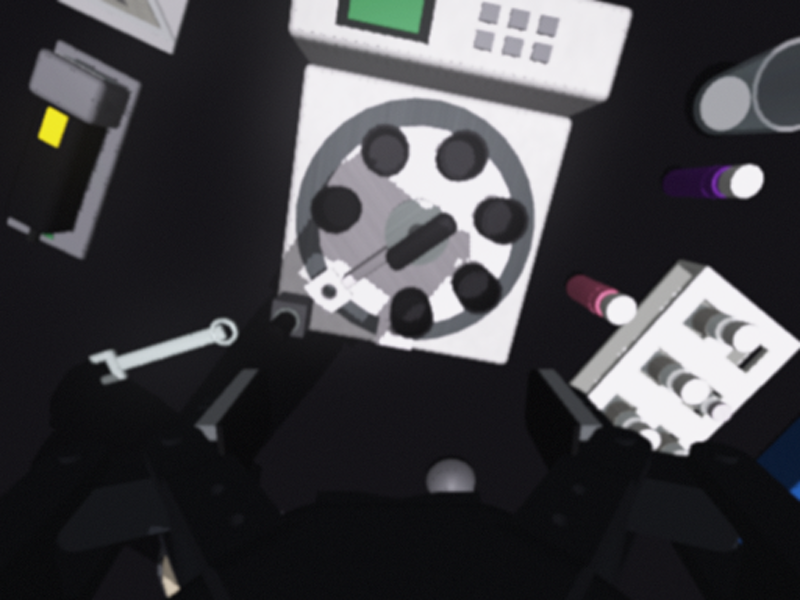

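```bash
python3 - <<'E'
from h import *
z=np.load('/tmp/w1.npz'); k=(cams.camera_info('wrist'),)+K('wrist')[1:2]+(z['R'],z['t'])
c=np.array([532.6,-7.7])
P,u,v=cloud(k,z['d'])
for nm,P in(('w',P),)+tuple((n,cloud(K(n),np.load('/tmp/%s0.npz'%n)['d'])[0]) for n in('scene','side')):
    r=np.hypot(*(P[:,:2]-c).T); a=np.degrees(np.arctan2(P[:,1]-c[1],P[:,0]-c[0]))%360
    q=(P[:,2]>71)&(P[:,2]<78)&(r>92)&(r<125)&(a>175)&(a<225); Q=P[q]
    print(nm,'boss n',len(Q),'z',np.median(Q[:,2]),'ang',np.percentile(a[q],[1,50,99]).round(1),'rmax',r[q].max() if len(Q) else 0)
    if len(Q)>20:
        rect=cv2.minAreaRect(Q[:,:2].astype(np.float32)); print(rect)
    q=(P[:,2]>83)&(P[:,2]<90)&(r>94)&(r<120)&(a>120)&(a<178); Q=P[q]
    print('  lug n',len(Q),np.percentile(a[q],[1,50,99]).round(1),a[q].mean()); 
    q=(P[:,2]>46)&(P[:,2]<54)&(abs(P[:,0]-520)<200)&(abs(P[:,1]+8)<190)
    print('  housing',cv2.minAreaRect(P[q][:,:2].astype(np.float32)))
    q=(P[:,2]>168)&(P[:,2]<182)&(r<40); print('  bar',cv2.minAreaRect(P[q][:,:2].astype(np.float32)),P[q].mean(0))
print('lughole',at_z(k,[[328/1.5625,290/1.5625]],86))
E
```

```text
w boss n 217 z 74.34625341750579 ang [182.8 189.8 202.4] rmax 115.82357780729136
((432.3570861816406, -31.135862350463867), (24.039657592773438, 35.75782012939453), 14.024999618530273)
  lug n 271 [138.7 148.  157.8] 148.10337812849298
  housing ((542.6923828125, -38.10798645019531), (250.7871551513672, 315.727783203125), 13.792004585266113)
  bar ((533.2656860351562, -6.011816024780273), (16.03290367126465, 55.91590118408203), 59.35833740234375) [534.02308561  -5.75727049 175.5207115 ]
scene boss n 14 z 74.14256598304716 ang [197.1 200.6 203.2] rmax 116.22430200380728
  lug n 37 [139.3 148.3 157.9] 148.2793642552806
  housing ((574.95703125, -28.226837158203125), (318.8480224609375, 310.3747863769531), 14.229920387268066)
  bar ((532.81982421875, -6.349294662475586), (15.52717113494873, 56.27528762817383), 59.21914291381836) [534.97985978  -7.01812948 174.80081596]
side boss n 67 z 74.7598883427237 ang [182.6 193.8 203.1] rmax 118.4008430257392
((430.84991455078125, -31.586994171142578), (25.90511703491211, 36.48834228515625), 13.31749153137207)
  lug n 44 [140.8 150.7 159.7] 150.91846130720378
  housing ((550.9453735351562, -8.068557739257812), (288.6938171386719, 242.26608276367188), 13.856508255004883)
  bar ((530.5057373046875, -10.75172233581543), (16.44365119934082, 53.432151794433594), 65.75943756103516) [531.47374193 -12.19510271 172.57060441]
lughole [[449.53084656  44.3941129   86.        ]]
```

```bash
python3 - <<'E'
import cv2
p=cv2.imread('pics/w1.png')[150:240,165:320]; cv2.imwrite('pics/w1c.png',cv2.resize(p,None,fx=5,fy=5,interpolation=cv2.INTER_CUBIC))
E
```

```text
(no output)
```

View pics/w1c.png

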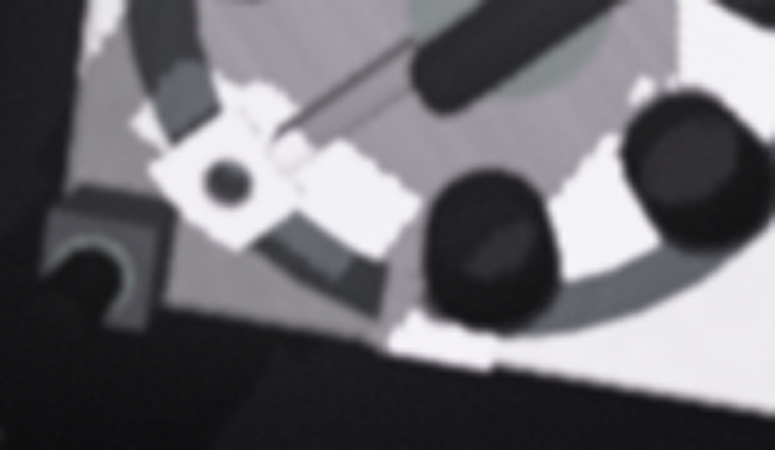

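```bash
python3 - <<'E'
from h import *
z=np.load('/tmp/w1.npz'); k=(cams.camera_info('wrist'),)+K('wrist')[1:2]+(z['R'],z['t'])
P,u,v=cloud(k,z['d'])
for n,c in zip('ABCD',[(429,-363),(442,-297),(507,-310),(572,-322)]):
    m=(np.hypot(*(P[:,:2]-c).T)<24)&(P[:,2]>100.5)&(P[:,2]<107); q=P[m]
    if len(q)>5: print(n,len(q),cv2.minEnclosingCircle(q[:,:2].astype(np.float32)),np.median(q[:,2]))
m=(np.hypot(*(P[:,:2]-[408,66]).T)<22); q=P[m]; print('pin',len(q),np.percentile(q[:,2],[5,50,95,99])) 
for n in('scene','side'):
    P=cloud(K(n),np.load('/tmp/%s0.npz'%n)['d'])[0]
    for c in[(429,-363),(442,-297),(507,-310),(572,-322)]:
        m=(np.hypot(*(P[:,:2]-c).T)<24)&(P[:,2]>100.5)&(P[:,2]<107); q=P[m]
        print(n,len(q),cv2.minEnclosingCircle(q[:,:2].astype(np.float32)))
    m=(np.hypot(*(P[:,:2]-[408,66]).T)<22); q=P[m]; zz=q[:,2].max(); t=q[(q[:,2]>zz-4)]; print('pin',np.sort(q[:,2])[-5:].round(),t.mean(0),len(t))
go(429,-363,180,101)
go(429,-363,180,11)
E
```

```text
B 89 ((445.3919982910156, -297.59295654296875), 12.968332290649414) 103.60945131067768
C 260 ((508.1595764160156, -309.18731689453125), 14.007585525512695) 103.75733381101
D 290 ((572.723388671875, -322.6880187988281), 14.09228801727295) 103.86748030816176
pin 870 [ 50.22022337  87.22522045 136.60504397 137.30257776]
scene 38 ((432.29180908203125, -361.8985900878906), 14.064064025878906)
scene 37 ((444.9289855957031, -296.5615234375), 13.45772647857666)
scene 39 ((508.7887878417969, -308.5539855957031), 13.477725982666016)
scene 48 ((573.7827758789062, -322.536376953125), 13.8551025390625)
pin [137. 137. 138. 138. 138.] [407.05798023  69.41108148 136.66359995] 10
side 108 ((429.2142639160156, -363.5743713378906), 13.617453575134277)
side 93 ((441.0331115722656, -299.405029296875), 14.254255294799805)
side 96 ((505.75592041015625, -311.02056884765625), 14.518964767456055)
side 93 ((570.442138671875, -321.89556884765625), 15.419200897216797)
pin [135. 136. 136. 136. 136.] [406.87384527  66.46583073 134.43674482] 24
row: -21.31 29.85 14.92 -76.4  q6~-0.89
row: -21.31 29.85 14.92 13.6  q6~0.68
```

```bash
python3 - <<'E'
from h import *
for i in range(2): print(pose()[0],pose()[1])
z=np.load('/tmp/w1.npz'); k=(cams.camera_info('wrist'),)+K('wrist')[1:2]+(z['R'],z['t'])
P,u,v=cloud(k,z['d'])
for n,c in zip('234561',[(511.5,-73.6),(571.6,-65.4),(602.7,-13.2),(581,43),(525,62),(466,-32)]):
    m=(np.hypot(*(P[:,:2]-c).T)<24)&(P[:,2]>124)&(P[:,2]<130); q=P[m]
    (x,y),r=cv2.minEnclosingCircle(q[:,:2].astype(np.float32)); print(n,len(q),round(x,1),round(y,1),round(r,1))
go(572.9,-322.5,210,24.7)
E
```

```text
[498.65932529  -2.90092921 329.19331409] 24.565949501412803
[498.65932529  -2.90092921 329.19331409] 24.565949501412803
2 201 511.9 -72.7 19.0
3 228 572.1 -64.1 18.8
4 238 603.1 -12.2 19.0
5 240 581.4 44.6 18.8
6 219 523.8 63.0 19.0
1 193 468.3 -30.8 18.9
row: -6.53 32.15 11.92 -0.1  q6~0.63
```

Request:
step_arm --plan "-6.5 32.2 12 0 60;-6.5 32.2 12 0 60;-6.5 32.2 12 0 60;-6.5 32.2 12 0 60;-6.5 32.2 12 0 60;-6.5 32.2 12 0 60;-6.5 32.2 12 0 60;-6.5 32.2 12 0 60;-6.5 32.2 12 0 60;-6.5 32.2 12 0 60" --grip_force 40

```text
time_s: 3.75
eef_pos: [574.3, -321.0, 210.3]
ee_rot: [0.0, 0.977, 0.214, 0.0]
force: [0.3, 0.4, 0.7]
grip_width: 0.601
```

```bash
python3 - <<'E'
from h import *
p,ya,s=pose(); print(p,ya)
P,D,k=cap('wrist'); save('w2.png',P)
Q,u,v=cloud(k,D)
for n,c in zip('ABCD',[(430.7,-362.7),(445,-297.5),(508,-309.3),(572.8,-322.6)]):
    m=(np.hypot(*(Q[:,:2]-c).T)<24)&(Q[:,2]>100.5)&(Q[:,2]<107); q=Q[m]
    if len(q)>5: print(n,len(q),cv2.minEnclosingCircle(q[:,:2].astype(np.float32)))
go(572.9,-322.5,60,24.7)
E
```

```text
[ 574.33041083 -321.0154312   210.31971673] 24.68437306486758
A 26 ((441.3592224121094, -360.13214111328125), 7.755317687988281)
C 450 ((508.2494812011719, -310.4764404296875), 13.667118072509766)
D 600 ((572.9428100585938, -323.2020568847656), 13.457880973815918)
row: -0.22 0.10 15.06 0.0  q6~0.63
```

Request:
step_arm --plan "-0.2 0.1 5 0 60;-0.2 0.1 10 0 60;-0.2 0.1 15 0 60;-0.2 0.1 15 0 60;-0.2 0.1 15 0 0;-0.2 0.1 15 0 0;-0.2 0.1 15 0 0;-0.2 0.1 15 0 0;-0.2 0.1 12 0 0;-0.2 0.1 8 0 0" --grip_force 40

```text
time_s: 4.8
eef_pos: [572.7, -322.8, 130.4]
ee_rot: [-0.001, 0.977, 0.214, -0.0]
force: [0.9, -0.3, -0.2]
grip_width: 0.313
```

```bash
python3 - <<'E'
from h import *
p,ya,s=pose(); print(p,ya,s['grip_width'],s['force'])
go(581.2,44,255,24.7)
E
```

```text
[ 572.70541393 -322.75777826  130.36523995] 24.68265155053702 0.3133699900277551 [ 0.88614493 -0.25411644 -0.15525412]
row: 16.09 -32.97 -12.46 -0.0  q6~1.22
```

Request:
step_arm --plan "0 0 -5 0 0;0 0 -10 0 0;16.1 -33 -12.5 0 0;16.1 -33 -12.5 0 0;16.1 -33 -12.5 0 0;16.1 -33 -12.5 0 0;16.1 -33 -12.5 0 0;16.1 -33 -12.5 0 0;16.1 -33 -12.5 0 0;16.1 -33 -12.5 0 0"

```text
time_s: 5.8
eef_pos: [581.4, 48.2, 256.9]
ee_rot: [0.0, 0.976, 0.216, 0.002]
force: [-0.1, -0.5, -1.3]
grip_width: 0.311
```

```bash
python3 - <<'E'
from h import *
p,ya,s=pose(); print(p,ya,s['grip_width'])
P,D,k=cap('wrist'); save('w3.png',P); Q,u,v=cloud(k,D)
m=(np.hypot(*(Q[:,:2]-p[:2]).T)<25)&(Q[:,2]>p[2]+38)&(Q[:,2]<p[2]+50); q=Q[m]
print(len(q)); 
if len(q)>5: print(cv2.minEnclosingCircle(q[:,:2].astype(np.float32)),np.median(q[:,2])-p[2])
for n,c in zip('234561',[(511.5,-73.6),(571.6,-65.4),(602.7,-13.2),(581,43),(525,62),(466,-32)]):
    m=(np.hypot(*(Q[:,:2]-c).T)<24)&(Q[:,2]>124)&(Q[:,2]<130); q=Q[m]
    if len(q)>50: 
        (x,y),r=cv2.minEnclosingCircle(q[:,:2].astype(np.float32)); print(n,len(q),round(x,1),round(y,1),round(r,1))
go(581.2,44,255,24.7)
go(581.2,44,144,24.7)
cv2.imwrite('pics/w3b.png',cv2.resize(P,(768,576))[...,::-1])
E
```

```text
[581.36639893  48.16220446 256.86684649] 24.904552091071977 0.31118501084708416
3783
((586.1615600585938, 50.33647918701172), 23.07227325439453) 40.66405368840623
3 317 571.9 -64.0 19.3
4 328 603.0 -12.0 18.9
5 231 581.8 44.6 18.9
6 161 525.2 64.7 18.6
1 103 464.6 -34.4 17.5
row: -0.23 0.44 0.19 0.3  q6~1.22
row: -0.23 0.44 11.29 0.3  q6~1.22
```

View pics/w3b.png

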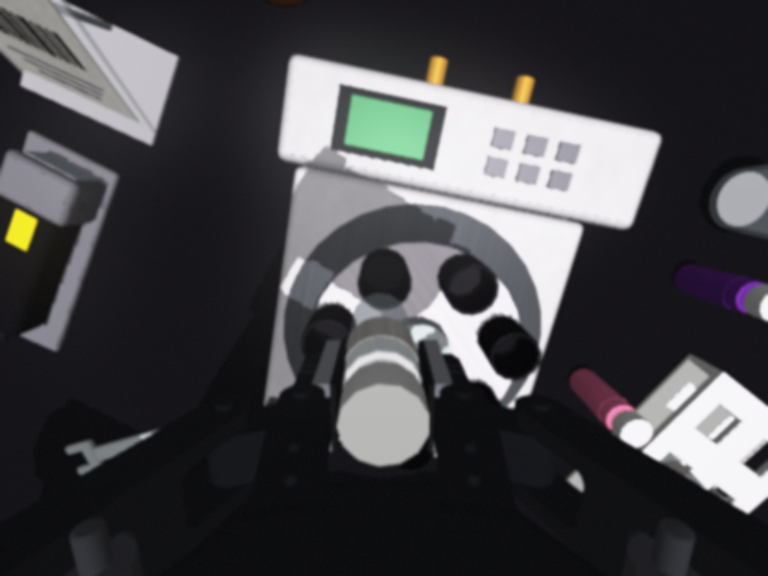

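Request:
step_arm --plan "-0.2 0.4 0.2 0.2 0;-0.2 0.4 0.2 0.2 0;-0.2 0.4 0.2 0.2 0"

```text
time_s: 6.15
eef_pos: [581.5, 38.0, 252.5]
ee_rot: [0.0, 0.977, 0.211, 0.0]
force: [0.1, 0.6, -1.0]
grip_width: 0.314
```

```bash
cat >> h.py <<'E'
def held(P,D,k,p):
    g=(P.min(2)>130)&(abs(P.max(2).astype(int)-P.min(2))<25); g[:230]=0; g[:, :200]=0; g[:,320:]=0
    n,l,st,c=cv2.connectedComponentsWithStats(g.astype(np.uint8)); 
    i=1+np.argmax(st[1:,4]); v,u=np.nonzero(l==i); Q=at_depth(k,np.c_[u,v],D[v,u])
    zt=np.percentile(Q[:,2],95); q=Q[Q[:,2]>zt-3]
    return st[i],zt-p[2],len(q),cv2.minEnclosingCircle(q[:,:2].astype(np.float32))
def cups(Q,axis=(533.2,-6.5),lug=149.2):
    for n in range(1,7):
        a=np.radians(lug+51.4286*n); c=np.array(axis)+70*np.array([np.cos(a),np.sin(a)])
        m=(np.hypot(*(Q[:,:2]-c).T)<24)&(Q[:,2]>123.5)&(Q[:,2]<130); q=Q[m]
        if len(q)>50:
            (x,y),r=cv2.minEnclosingCircle(q[:,:2].astype(np.float32)); print('cup',n,len(q),round(x,1),round(y,1),round(r,1))
E
python3 - <<'E'
from h import *
p,ya,s=pose(); print(p,ya,s['dq'].round(3))
P,D,k=cap('wrist'); Q,u,v=cloud(k,D)
print(held(P,D,k,p)); cups(Q)
E
```

```text
[581.48974815  37.99297067 252.47747585] 24.36698854223291 [ 0.004  0.004 -0.002  0.003 -0.     0.002]
(array([ 225,  256,   61,   54, 2602], dtype=int32), np.float64(41.55221128289864), 2597, ((605.0385131835938, 46.891300201416016), 40.1668815612793))
cup 1 124 465.9 -34.5 17.7
cup 3 330 572.2 -64.2 19.1
cup 4 342 603.0 -11.9 18.8
cup 5 266 581.6 44.8 18.8
cup 6 213 524.1 63.5 19.0
```

```bash
python3 - <<'E'
from h import *
p,ya,s=pose(); k=K('wrist')
print((at_z(k,[[255.3,283.5]],p[2]+43)-p).round(1))
P,D,k=cap('wrist'); d=D[262:305,235:278]; print(np.percentile(d[d>0],[5,25,50,75,95]), (at_depth(k,[[255.3,283.5]],np.median(d))-p).round(1))
go(581.6,44.4,200,24.7); go(581.6,44.4,144,24.7)
E
```

```text
[[ 0.4 -1.  43. ]]
[113.95981598 115.20915985 116.51571655 117.94181824 119.37682343] [[-0.9 -1.6 40.7]]
row: 0.26 -0.54 5.24 -0.3  q6~1.22
row: 0.26 -0.54 10.84 -0.3  q6~1.22
```

Request:
step_arm --plan "0.3 -0.6 0 -0.3 0;0.3 -0.6 2 -0.3 0;0.3 -0.6 4 -0.3 0;0.3 -0.6 6 -0.3 0;0.3 -0.6 7 -0.3 0;0.3 -0.6 8 -0.3 0;0.3 -0.6 9 -0.3 0;0.3 -0.6 10 -0.3 0;0.3 -0.6 10.9 -0.3 0;0.3 -0.6 10.9 -0.3 0"

```text
time_s: 7.25
eef_pos: [582.0, 46.0, 143.2]
ee_rot: [0.0, 0.977, 0.215, 0.0]
force: [1.6, -1.1, 1.7]
grip_width: 0.312
```

Request:
step_arm --plan "0 0 0.1 0 0;0 0 0.1 0 47;0 0 0.1 0 47;0 0 0.1 0 47;0 0 -2 0 47;0 0 -6 0 47;0 0 -11 0 47;0 0 -11 0 47;0 0 -11 0 50;0 0 -11 0 50"

```text
time_s: 8.25
eef_pos: [581.2, 46.3, 251.7]
ee_rot: [-0.0, 0.977, 0.215, -0.001]
force: [0.1, 0.6, 0.5]
grip_width: 0.497
```

```bash
python3 - <<'E'
from h import *
p,ya,s=pose(); print(p,ya,s['dq'].round(3))
P,D,k=cap('wrist'); save('w4.png',P); Q,u,v=cloud(k,D); cups(Q)
m=(np.hypot(*(Q[:,:2]-[581.5,44.8]).T)<25)&(Q[:,2]>180)&(Q[:,2]<190); q=Q[m]; print(len(q),cv2.minEnclosingCircle(q[:,:2].astype(np.float32)),np.median(q[:,2]))
go(508.2,-309.8,210,24.7)
E
```

```text
[581.18626995  46.27027832 251.69924017] 24.784113477049885 [-0.001  0.009  0.003  0.     0.001 -0.002]
cup 1 263 467.5 -29.9 19.4
cup 3 333 571.4 -64.6 19.3
cup 4 352 602.9 -12.7 19.0
cup 5 226 582.3 44.3 18.7
cup 6 243 524.2 63.5 19.1
832 ((580.5452880859375, 44.58442306518555), 13.4483003616333) 184.60087075631014
row: -21.55 29.27 4.16 0.1  q6~0.59
```

Request:
step_arm --plan "-21.5 29.3 0 0 60;-21.5 29.3 0 0 60;-21.5 29.3 0 0 60;-21.5 29.3 0 0 60;-21.5 29.3 0 0 60;-21.5 29.3 0 0 60;-21.5 29.3 0 0 60;-21.5 29.3 0 0 60;-21.5 29.3 4.2 0 60;-21.5 29.3 4.2 0 60"

```text
time_s: 9.3
eef_pos: [507.5, -308.3, 205.7]
ee_rot: [-0.005, 0.977, 0.214, -0.003]
force: [0.1, 0.3, -0.7]
grip_width: 0.606
```

Request:
step_arm --plan "0 0 5 0 60;0 0 10 0 60;0 0 15 0 60;0 0 15 0 60;0 0 15 0 60"

```text
time_s: 9.8
eef_pos: [510.2, -309.9, 63.1]
ee_rot: [0.0, 0.977, 0.215, 0.0]
force: [-0.7, -0.6, 0.6]
grip_width: 0.598
```

Request:
step_arm --plan "-0.2 -0.1 0.3 0 60;-0.2 -0.1 0.3 0 60;-0.2 -0.1 0.3 0 0;-0.2 -0.1 0.3 0 0;-0.2 -0.1 0.3 0 0;-0.2 -0.1 0.3 0 0;-0.2 -0.1 -4 0 0;-0.2 -0.1 -9 0 0;-0.2 -0.1 -9 0 0;-0.2 -0.1 -9 0 0"

```text
time_s: 10.8
eef_pos: [507.3, -310.1, 152.4]
ee_rot: [0.001, 0.977, 0.215, 0.001]
force: [-0.6, -0.4, -1.4]
grip_width: 0.31
```

```bash
python3 - <<'E'
from h import *
p,ya,s=pose(); print(p,ya,s['grip_width'],s['dq'].round(3))
go(602.9,-11.7,255,24.7)
E
```

```text
[ 507.3250487  -310.06164119  152.3612804 ] 24.78443524089621 0.3100614115946844 [-0.002  0.041  0.042  0.002 -0.007 -0.002]
row: 21.18 -23.08 -10.26 0.1  q6~1.12
```

Request:
step_arm --plan "0 0 -5 0 0;0 0 -10.2 0 0;21.2 -23 -10.2 0 0;21.2 -23 -10.2 0 0;21.2 -23 -10.2 0 0;21.2 -23 -10.2 0 0;21.2 -23 -10.2 0 0;21.2 -23 -10.2 0 0;21.2 -23 -10.2 0 0;21.2 -23 -10.2 0 0"

```text
time_s: 11.8
eef_pos: [603.1, -10.5, 251.7]
ee_rot: [-0.001, 0.976, 0.216, -0.001]
force: [-0.3, -0.2, 0.4]
grip_width: 0.309
```

Request:
step_arm --plan "0 0 0 0 0;0 0 2 0 0;0 0 4 0 0;0 0 5 0 0;0 0 5 0 0"

```text
time_s: 12.3
eef_pos: [602.4, -13.4, 201.9]
ee_rot: [-0.001, 0.977, 0.214, -0.001]
force: [0.2, 0.8, -0.3]
grip_width: 0.313
```

```bash
python3 - <<'E'
from h import *
p,ya,s=pose(); print(p,ya,s['grip_width'],s['dq'].round(3))
P,D,k=cap('wrist'); save('w5.png',P); Q,u,v=cloud(k,D); cups(Q)
go(602.9,-11.7,144,24.7)
E
```

```text
[602.42940619 -13.41896464 201.91034368] 24.679559965695947 0.31344426173236417 [ 0.01  -0.024 -0.046 -0.     0.023  0.003]
cup 2 86 511.7 -72.5 18.7
cup 4 315 603.0 -12.2 19.0
cup 5 387 581.8 44.2 19.0
cup 6 378 524.0 63.4 19.0
row: 0.06 -0.14 5.92 0.0  q6~1.12
```

Request:
step_arm --plan "0.1 -0.1 1.5 0 0;0.1 -0.1 3 0 0;0.1 -0.1 4 0 0;0.1 -0.1 5 0 0;0.1 -0.1 5.8 0 0;0.1 -0.1 5.8 0 0;0.1 -0.1 5.8 0 0"

```text
time_s: 13.05
eef_pos: [603.8, -11.2, 145.2]
ee_rot: [0.0, 0.977, 0.214, -0.0]
force: [0.9, -1.6, -1.7]
grip_width: 0.312
```

Request:
step_arm --plan "0 0 0.3 0 0;0 0 0.3 0 0;0 0 0.3 0 47;0 0 0.3 0 47;0 0 0.3 0 47;0 0 -2 0 47;0 0 -6 0 47;0 0 -11 0 47;0 0 -11 0 50;0 0 -11 0 50"

```text
time_s: 14.05
eef_pos: [603.8, -10.8, 256.0]
ee_rot: [0.0, 0.977, 0.215, 0.001]
force: [0.8, 0.6, -0.6]
grip_width: 0.5
```

```bash
python3 - <<'E'
from h import *
p,ya,s=pose(); print(p,ya,s['dq'].round(3))
P,D,k=cap('wrist'); save('w6.png',P); Q,u,v=cloud(k,D); cups(Q)
for c in((581.5,44.8),(603,-12)):
    m=(np.hypot(*(Q[:,:2]-c).T)<25)&(Q[:,2]>180)&(Q[:,2]<190); q=Q[m]
    if len(q)>9: print(len(q),cv2.minEnclosingCircle(q[:,:2].astype(np.float32)),np.median(q[:,2]))
go(445.0,-298,210,24.7)
E
```

```text
[603.76019554 -10.79969753 255.97798937] 24.788787132624787 [-0.001  0.033  0.05  -0.    -0.009  0.   ]
cup 1 235 467.5 -29.8 19.3
cup 2 287 511.5 -72.3 19.1
cup 3 229 571.6 -64.4 18.9
cup 4 215 603.2 -12.9 18.9
cup 5 239 582.2 43.8 18.8
cup 6 328 524.6 63.5 19.1
824 ((580.5994873046875, 44.37434387207031), 13.558961868286133) 184.54565483159146
802 ((601.8641967773438, -12.364309310913086), 13.480230331420898) 184.61105779671038
row: -26.41 19.44 4.45 0.1  q6~0.55
```

Request:
step_arm --plan "-26.4 19.4 0 0 60;-26.4 19.4 0 0 60;-26.4 19.4 0 0 60;-26.4 19.4 0 0 60;-26.4 19.4 0 0 60;-26.4 19.4 0 0 60;-26.4 19.4 0 0 60;-26.4 19.4 4.5 0 60;-26.4 19.4 4.5 0 60;-26.4 19.4 4.5 0 60"

```text
time_s: 15.1
eef_pos: [445.1, -297.1, 209.9]
ee_rot: [-0.001, 0.977, 0.215, -0.001]
force: [0.0, -0.1, -0.4]
grip_width: 0.602
```

Request:
step_arm --plan "0 0 5 0 60;0 0 10 0 60;0 0 15 0 60;0 0 15 0 60;0 0 15 0 60"

```text
time_s: 15.6
eef_pos: [446.4, -298.1, 62.4]
ee_rot: [0.001, 0.977, 0.215, 0.0]
force: [-0.4, -0.2, -0.0]
grip_width: 0.602
```

```bash
python3 - <<'E'
from h import *
go(444.4,-297.5,60,24.7)
E
```

```text
row: -0.16 -0.14 0.24 0.1  q6~0.55
```

Request:
step_arm --plan "-0.2 -0.1 0.2 0 60;-0.2 -0.1 0.2 0 60;-0.2 -0.1 0.2 0 0;-0.2 -0.1 0.2 0 0;-0.2 -0.1 0.2 0 0;-0.2 -0.1 0.2 0 0;-0.2 -0.1 -4 0 0;-0.2 -0.1 -9 0 0;-0.2 -0.1 -9 0 0;-0.2 -0.1 -9 0 0"

```text
time_s: 16.6
eef_pos: [443.3, -297.8, 151.2]
ee_rot: [0.001, 0.977, 0.215, 0.001]
force: [0.1, 0.8, -1.0]
grip_width: 0.314
```

```bash
python3 - <<'E'
from h import *
p,ya,s=pose(); print(p,ya,s['grip_width'],s['dq'].round(3))
go(571.8,-64,255,24.7)
E
```

```text
[ 443.26629698 -297.79437299  151.23620782] 24.78399677574024 0.3142601385409745 [ 0.002  0.041  0.037  0.    -0.008 -0.   ]
row: 21.47 -15.84 -10.38 0.1  q6~1.03
```

Request:
step_arm --plan "0 0 -5 0 0;0 0 -10.3 0 0;21.5 -15.8 -10.3 0 0;21.5 -15.8 -10.3 0 0;21.5 -15.8 -10.3 0 0;21.5 -15.8 -10.3 0 0;21.5 -15.8 -10.3 0 0;21.5 -15.8 -10.3 0 0;21.5 -15.8 -10.3 0 0;21.5 -15.8 -10.3 0 0"

```text
time_s: 17.6
eef_pos: [571.6, -64.7, 252.2]
ee_rot: [-0.0, 0.977, 0.215, -0.001]
force: [0.2, 0.2, -0.2]
grip_width: 0.314
```

Request:
step_arm --plan "0 0 0 0 0;0 0 2 0 0;0 0 4 0 0;0 0 5 0 0;0 0 5 0 0"

```text
time_s: 18.1
eef_pos: [571.3, -64.8, 202.1]
ee_rot: [-0.001, 0.977, 0.214, -0.001]
force: [-0.4, 0.5, 1.0]
grip_width: 0.317
```

```bash
python3 - <<'E'
from h import *
p,ya,s=pose(); print(p,ya,s['grip_width'],s['dq'].round(3))
go(571.8,-64,143.5,24.7)
E
```

```text
[571.27863499 -64.75655638 202.14481951] 24.70488077907179 0.3166733297847768 [ 0.007 -0.021 -0.045 -0.     0.024  0.001]
row: 0.08 -0.05 5.86 0.0  q6~1.03
```

Request:
step_arm --plan "0 0 1.5 0 0;0 0 3 0 0;0 0 4 0 0;0 0 5 0 0;0 0 5.8 0 0;0 0 6 0 0;0 0 6 0 0"

```text
time_s: 18.8
eef_pos: [572.1, -64.0, 143.3]
ee_rot: [0.0, 0.977, 0.215, -0.0]
force: [0.7, -0.6, -0.4]
grip_width: 0.315
```

Request:
step_arm --plan "0 0 0.1 0 0;0 0 0.1 0 0;0 0 0.1 0 45;0 0 0.1 0 45;0 0 0.1 0 45;0 0 -2 0 45;0 0 -6 0 45;0 0 -11 0 45;0 0 -11 0 50;0 0 -11 0 50"

```text
time_s: 19.8
eef_pos: [572.2, -64.0, 254.0]
ee_rot: [0.0, 0.977, 0.215, 0.001]
force: [-0.3, -0.5, -0.3]
grip_width: 0.5
```

```bash
python3 - <<'E'
from h import *
p,ya,s=pose(); print(p,ya,s['dq'].round(3))
P,D,k=cap('wrist'); save('w7.png',P); Q,u,v=cloud(k,D); cups(Q)
for c in((581.5,44.8),(603,-12),(572,-64)):
    m=(np.hypot(*(Q[:,:2]-c).T)<25)&(Q[:,2]>180)&(Q[:,2]<190); q=Q[m]
    if len(q)>9: print(len(q),cv2.minEnclosingCircle(q[:,:2].astype(np.float32)),np.median(q[:,2]))
go(431.2,-362.5,210,24.7)
E
```

```text
[572.19222167 -64.04090709 253.96350212] 24.7860263592351 [-0.     0.032  0.048 -0.001 -0.007 -0.002]
cup 1 70 471.4 -17.7 12.7
cup 2 307 511.4 -72.6 19.0
cup 3 216 571.6 -64.6 19.0
cup 4 221 603.1 -13.0 18.8
cup 5 287 581.9 43.8 19.0
cup 6 380 524.6 63.4 19.2
1003 ((580.4393920898438, 44.3494987487793), 13.732346534729004) 184.46125068897035
951 ((602.0330810546875, -12.628569602966309), 13.395759582519531) 184.643118424066
816 ((571.2500610351562, -63.448055267333984), 13.432306289672852) 184.61046636628103
row: -25.28 21.22 4.26 0.1  q6~0.44
```

Request:
step_arm --plan "-25.3 21.2 0 0 60;-25.3 21.2 0 0 60;-25.3 21.2 0 0 60;-25.3 21.2 0 0 60;-25.3 21.2 0 0 60;-25.3 21.2 0 0 60;-25.3 21.2 0 0 60;-25.3 21.2 4.2 0 60;-25.3 21.2 4.2 0 60;-25.3 21.2 4.2 0 60"

```text
time_s: 20.85
eef_pos: [431.1, -361.9, 210.8]
ee_rot: [-0.001, 0.977, 0.215, -0.001]
force: [-0.0, 0.6, 1.3]
grip_width: 0.598
```

Request:
step_arm --plan "0 0 5 0 60;0 0 10 0 60;0 0 15 0 60;0 0 15 0 60;0 0 15 0 60"

```text
time_s: 21.35
eef_pos: [432.3, -363.0, 63.5]
ee_rot: [0.001, 0.977, 0.215, 0.0]
force: [0.3, 0.1, 1.1]
grip_width: 0.599
```

```bash
python3 - <<'E'
from h import *
go(431.2,-362.5,60,24.7)
E
```

```text
row: -0.07 -0.09 0.35 0.1  q6~0.44
```

Request:
step_arm --plan "-0.1 -0.1 0.3 0 60;-0.1 -0.1 0.3 0 60;-0.1 -0.1 0.3 0 0;-0.1 -0.1 0.3 0 0;-0.1 -0.1 0.3 0 0;-0.1 -0.1 0.3 0 0;-0.1 -0.1 -4 0 0;-0.1 -0.1 -9 0 0;-0.1 -0.1 -9 0 0;-0.1 -0.1 -9 0 0"

```text
time_s: 22.35
eef_pos: [430.1, -362.3, 152.3]
ee_rot: [0.001, 0.977, 0.215, 0.001]
force: [-0.8, 0.6, -1.5]
grip_width: 0.315
```

```bash
python3 - <<'E'
from h import *
p,ya,s=pose(); print(p,ya,s['grip_width'],s['dq'].round(3))
go(511.6,-72.3,255,24.7)
E
```

```text
[ 430.0641503  -362.32324948  152.31006949] 24.784941287882727 0.3152006454375671 [ 0.     0.039  0.04  -0.001 -0.006  0.   ]
row: 19.56 -22.91 -10.27 0.1  q6~1.00
```

Request:
step_arm --plan "0 0 -5 0 0;0 0 -10.3 0 0;19.6 -22.9 -10.3 0 0;19.6 -22.9 -10.3 0 0;19.6 -22.9 -10.3 0 0;19.6 -22.9 -10.3 0 0;19.6 -22.9 -10.3 0 0;19.6 -22.9 -10.3 0 0;19.6 -22.9 -10.3 0 0;19.6 -22.9 -10.3 0 0"

```text
time_s: 23.35
eef_pos: [511.6, -71.2, 253.1]
ee_rot: [-0.0, 0.976, 0.216, -0.001]
force: [0.1, -0.6, -1.5]
grip_width: 0.311
```

Request:
step_arm --plan "0 0 0 0 0;0 0 2 0 0;0 0 4 0 0;0 0 5 0 0;0 0 5 0 0"

```text
time_s: 23.85
eef_pos: [511.1, -72.8, 203.0]
ee_rot: [-0.001, 0.977, 0.214, -0.001]
force: [0.1, 0.1, -0.3]
grip_width: 0.312
```

```bash
python3 - <<'E'
from h import *
p,ya,s=pose(); print(p,ya,s['grip_width'],s['dq'].round(3))
go(511.6,-72.3,143.5,24.7)
E
```

```text
[511.10595743 -72.83202862 203.00418712] 24.684752277681085 0.31174716814406056 [ 0.009 -0.025 -0.043 -0.001  0.025  0.002]
row: 0.07 -0.03 5.95 -0.0  q6~1.00
```

Request:
step_arm --plan "0 0 1.5 0 0;0 0 3 0 0;0 0 4 0 0;0 0 5 0 0;0 0 6 0 0;0 0 6.1 0 0;0 0 6.1 0 0"

```text
time_s: 24.55
eef_pos: [511.7, -72.0, 143.1]
ee_rot: [-0.0, 0.977, 0.215, -0.0]
force: [-0.5, 0.2, 0.1]
grip_width: 0.311
```

Request:
step_arm --plan "0 0 0.1 0 0;0 0 0.1 0 0;0 0 0.1 0 45;0 0 0.1 0 45;0 0 0.1 0 45;0 0 -2 0 45;0 0 -6 0 45;0 0 -11 0 45;0 0 -11 0 50;0 0 -11 0 50"

```text
time_s: 25.55
eef_pos: [512.0, -72.0, 253.8]
ee_rot: [0.001, 0.977, 0.215, 0.001]
force: [-0.3, -0.2, -0.4]
grip_width: 0.498
```

```bash
python3 - <<'E'
from h import *
p,ya,s=pose(); print(p,ya,s['dq'].round(3))
P,D,k=cap('wrist'); save('w8.png',P); Q,u,v=cloud(k,D); cups(Q)
for c in((581.5,44.8),(603,-12),(572,-64),(511,-72)):
    m=(np.hypot(*(Q[:,:2]-c).T)<25)&(Q[:,2]>180)&(Q[:,2]<190); q=Q[m]
    if len(q)>9: print(len(q),cv2.minEnclosingCircle(q[:,:2].astype(np.float32)),np.median(q[:,2]))
m=(np.hypot(*(Q[:,:2]-[533,-7]).T)<40)&(Q[:,2]>170)&(Q[:,2]<180); q=Q[m]; print('bar',cv2.minAreaRect(q[:,:2].astype(np.float32)))
E
```

```text
[511.98473496 -72.03015359 253.84998684] 24.78414130948543 [-0.001  0.033  0.045 -0.    -0.008 -0.001]
cup 1 324 468.6 -32.8 19.1
cup 2 228 513.6 -73.2 18.9
cup 3 211 573.2 -63.5 18.8
cup 4 271 602.3 -11.0 18.7
cup 5 333 579.5 45.0 18.9
cup 6 439 521.9 63.0 19.1
1268 ((578.4402465820312, 45.825538635253906), 13.842240333557129) 184.6855001298867
1194 ((601.4937744140625, -10.80099105834961), 13.448957443237305) 184.85741945776772
981 ((573.1041870117188, -62.670902252197266), 13.439600944519043) 184.75827412689608
820 ((512.658935546875, -72.68771362304688), 13.398726463317871) 184.61652051366846
bar ((533.100830078125, -6.101715087890625), (16.06736183166504, 55.99497604370117), 60.68974304199219)
```

```bash
python3 - <<'E'
from h import *
go(533.5,-5.8,254,-29.3)
E
```

```text
row: 4.77 -5.08 -0.14 54.1  q6~2.07
```

Request:
step_arm --plan "4.8 -5.1 0 8 40;4.8 -5.1 0 16 40;4.8 -5.1 0 24 40;4.8 -5.1 0 32 40;4.8 -5.1 0 40 40;4.8 -5.1 0 48 40;4.8 -5.1 0 54.1 40;4.8 -5.1 0 54.1 40;4.8 -5.1 0 54.1 40;4.8 -5.1 0 54.1 40"

```text
time_s: 26.6
eef_pos: [533.8, -5.5, 252.7]
ee_rot: [0.0, 0.968, -0.252, -0.001]
force: [-0.5, 0.3, -0.4]
grip_width: 0.4
```

```bash
python3 - <<'E'
from h import *
p,ya,s=pose(); print(p,ya,s['dq'].round(3))
go(533.5,-5.8,147,-29.3)
E
```

```text
[533.83784417  -5.54176522 252.70543049] -29.19520792699201 [-0.001 -0.004 -0.005  0.     0.001  0.01 ]
row: -0.02 0.04 10.57 0.1  q6~2.07
```

Request:
step_arm --plan "0 0 4 0 40;0 0 8 0 40;0 0 10.5 0 40;0 0 10.5 0 40;0 0 10.5 0 0;0 0 10.5 0 0;0 0 10.5 0 0;0 0 10.5 0 0;0 0 10.5 0 0" --grip_force 30

```text
time_s: 27.5
eef_pos: [534.4, -6.0, 149.7]
ee_rot: [0.0, 0.967, -0.253, 0.001]
force: [-4.0, -3.7, 5.7]
grip_width: 0.18
```

```bash
python3 - <<'E'
from h import *
p,ya,s=pose(); print(p,ya,s['grip_width'],s['force'],s['wrist_torque'])
E
```

```text
[534.44580605  -6.03388488 149.66242398] -29.309192121092345 0.18041245187338428 [-3.96560417 -3.67844099  5.72092008] [-0.52203977  0.52356958  0.03397401]
```

Request:
step_arm --plan "0 0 0 -4 0;0 0 0 -9 0;0 0 0 -14 0;0 0 0 -19 0;0 0 0 -24 0;0 0 0 -29 0;0 0 0 -34 0;0 0 0 -39 0;0 0 0 -43.1 0;0 0 0 -43.1 0"

```text
time_s: 28.5
eef_pos: [534.6, -4.7, 149.7]
ee_rot: [-0.001, 0.993, 0.121, 0.001]
force: [-0.9, 2.9, 5.7]
grip_width: 0.182
```

Request:
step_arm --plan "0 0 0 0 0;0 0 0 0 40;0 0 0 0 40;0 0 0 0 40;0 0 -4 0 40;0 0 -8 0 40;0 0 -13 0 40;0 0 -18 0 40;0 0 -18 0 40;0 0 -18 0 40"

```text
time_s: 29.5
eef_pos: [534.1, -5.6, 328.8]
ee_rot: [0.0, 0.993, 0.12, 0.001]
force: [-0.0, 0.9, -0.3]
grip_width: 0.399
```

```bash
python3 - <<'E'
from h import *
p,ya,s=pose(); print(p,ya,s['dq'].round(3))
P,D,k=cap('wrist'); save('w9.png',P); np.savez('/tmp/w9.npz',p=P,d=D,R=k[2],t=k[3]); Q,u,v=cloud(k,D); cups(Q,lug=193.8)
m=(np.hypot(*(Q[:,:2]-[533,-7]).T)<40)&(Q[:,2]>170)&(Q[:,2]<180); q=Q[m]; print('bar',cv2.minAreaRect(q[:,:2].astype(np.float32)))
a=np.radians(193.8); print('exp lug px',proj(k,[[533.3+98*np.cos(a),-6+98*np.sin(a),86]]))
P2,D2,k2=cap('scene'); save('s2.png',P2)
cv2.imwrite('pics/w9b.png',cv2.resize(P,(768,576))[...,::-1])
E
```

```text
[534.1461069   -5.61694254 328.81019434] 13.780031204341514 [-0.     0.03   0.054  0.001 -0.009 -0.   ]
cup 1 202 504.5 -69.6 18.9
cup 2 152 565.0 -68.4 18.9
cup 3 134 602.1 -20.1 18.6
cup 4 145 587.4 38.4 18.8
cup 5 155 532.4 63.5 18.9
cup 6 199 478.4 36.6 19.0
bar ((533.8567504882812, -5.937555313110352), (54.57412338256836, 14.863459587097168), 13.459992408752441)
exp lug px [[253.65662731 233.49217302]]
```

View pics/w9b.png

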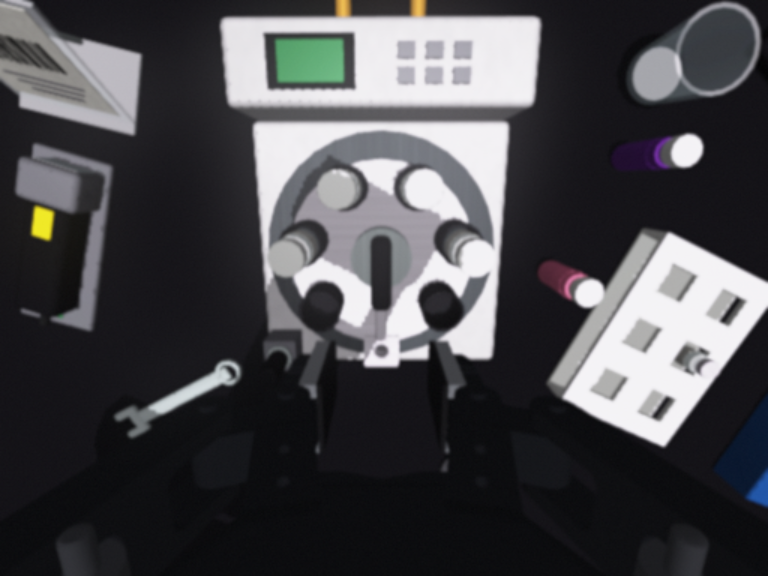

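```bash
python3 - <<'E'
from h import *
from scipy.optimize import least_squares
c=np.array([(504.5,-69.6),(565,-68.4),(602.1,-20.1),(587.4,38.4),(532.4,63.5),(478.4,36.6)])
def f(p):
    a=p[2]+np.radians(360/7)*np.arange(1,7); return (c-p[:2]-70*np.c_[np.cos(a),np.sin(a)]).ravel()
r=least_squares(f,[533,-6,3.38]); print(r.x[:2],np.degrees(r.x[2]),r.fun.round(1))
z=np.load('/tmp/w9.npz'); k=K('wrist')[:2]+(z['R'],z['t'])
Q,u,v=cloud(k,z['d']); 
d=Q[:,:2]-r.x[:2]; a=np.radians(193.8); e=np.array([np.cos(a),np.sin(a)]); n=np.array([-e[1],e[0]])
R=d@e; T=d@n
for lo,hi in((71.5,78),(83,90)):
    m=(Q[:,2]>lo)&(Q[:,2]<hi)&(R>90)&(R<122)&(abs(T)<35); print(lo,m.sum(),'R',np.percentile(R[m],[1,99]).round(1),'T',np.percentile(T[m],[1,50,99]).round(1))
m=(Q[:,2]>46)&(Q[:,2]<53)&(R>60)&(abs(T)<130); print('hous edge R',R[m].max())
P=z['p']; print('hole',at_z(k,[[381/1.5,351/1.5]],86), 'exp',r.x[:2]+98*e)
g=P[210:250,230:280].astype(np.uint8); cv2.imwrite('pics/w9c.png',cv2.resize(g,None,fx=12,fy=12,interpolation=cv2.INTER_CUBIC)[...,::-1])
E
```

```text
[533.64181783  -6.07004139] 193.90361347860468 [ 0.1  0.1 -0.2  0.2 -0.1  0.3 -0.2 -0.2  0.  -0.4  0.3  0. ]
71.5 15 R [100.5 106.3] T [-5.7  0.4  6.4]
83 286 R [ 90.6 114.1] T [-16.5   0.4  17.2]
hous edge R 123.0455721111595
hole [[437.44540653 -30.08155269  86.        ]] exp [438.4706584  -29.44632023]
```

View pics/w9c.png

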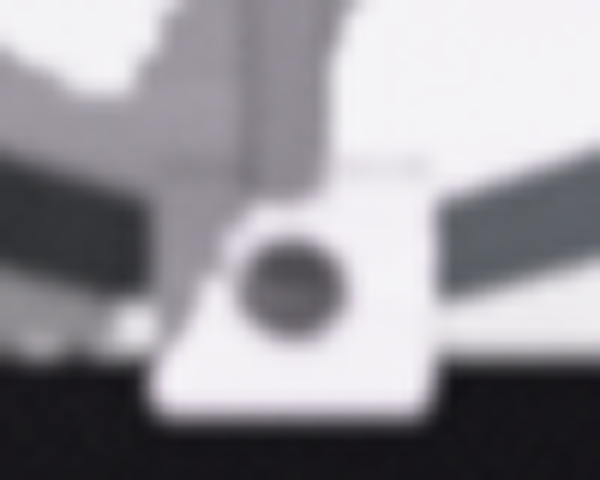

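```bash
python3 - <<'E'
from h import *
go(409,69.5,240,103.8)
E
```

```text
row: -10.32 -10.25 8.69 -90.0  q6~-0.07
```

Request:
step_arm --plan "-10.3 -10.3 0 -8 55;-10.3 -10.3 0 -16 55;-10.3 -10.3 0 -24 55;-10.3 -10.3 0 -32 55;-10.3 -10.3 0 -40 55;-10.3 -10.3 0 -48 55;-10.3 -10.3 8.7 -56 55;-10.3 -10.3 8.7 -64 55;-10.3 -10.3 8.7 -72 55;-10.3 -10.3 8.7 -80 55"

```text
time_s: 30.6
eef_pos: [408.4, 70.0, 239.1]
ee_rot: [-0.002, 0.681, 0.732, -0.001]
force: [0.8, 0.3, -0.2]
grip_width: 0.553
```

Request:
step_arm --plan "0 0 0 -8 55;0 0 0 -10 55;0 0 0 -10 55;0 0 0 -10 55;0 0 0 -10 55"

```text
time_s: 31.1
eef_pos: [409.2, 70.0, 240.9]
ee_rot: [-0.0, 0.618, 0.787, -0.0]
force: [-0.3, 1.3, 0.2]
grip_width: 0.552
```

```bash
python3 - <<'E'
from h import *
p,ya,s=pose(); print(p,ya,s['dq'].round(3))
P,D,k=cap('wrist'); Q,u,v=cloud(k,D); print(proj(k,[[409,69.5,137]]))
m=(np.hypot(*(Q[:,:2]-[409,68]).T)<22)&(Q[:,2]>132)&(Q[:,2]<142); q=Q[m]; print(len(q),q.mean(0),cv2.minEnclosingCircle(q[:,:2].astype(np.float32)))
cv2.imwrite('pics/w10.png',cv2.resize(P,(640,480))[...,::-1])
go(409,69.5,98,103.8)
E
```

```text
[409.22989174  69.9589628  240.85866255] 103.72930038947894 [-0.    -0.001 -0.003 -0.001 -0.    -0.004]
[[254.37842139 193.3479669 ]]
344 [407.83348804  70.33592118 136.45737407] ((407.96142578125, 69.8804931640625), 9.88580322265625)
row: -0.04 -0.04 14.30 -0.1  q6~-0.07
```

View pics/w10.png

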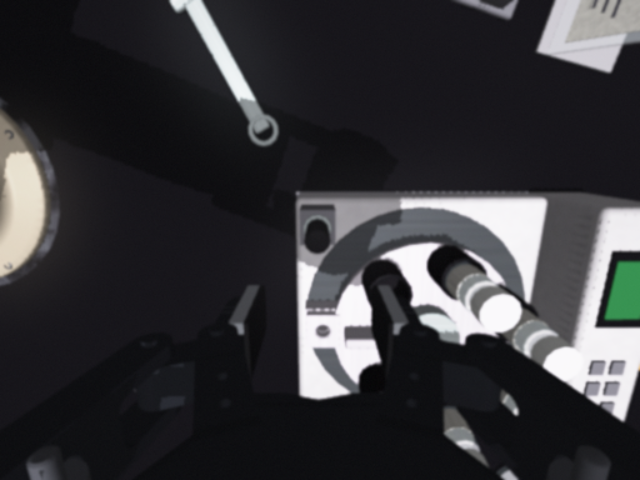

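Request:
step_arm --plan "0 0.1 4 0 55;0 0.1 8 0 55;0 0.1 12 0 55;0 0.1 14.2 0 55;0 0.1 14.2 0 55;0 0.1 14.2 0 55"

```text
time_s: 31.75
eef_pos: [410.8, 70.1, 100.0]
ee_rot: [0.0, 0.617, 0.787, 0.0]
force: [0.1, -0.5, 0.3]
grip_width: 0.548
```

Request:
step_arm --plan "0 0 0 0 0;0 0 0 0 0;0 0 0 0 0;0 0 0 0 0;0 0 0 0 0" --grip_force 50

```text
time_s: 32.25
eef_pos: [410.2, 70.0, 100.4]
ee_rot: [0.0, 0.617, 0.787, -0.0]
force: [-6.6, -2.7, 8.6]
grip_width: 0.219
```

Request:
step_arm --plan "0 0 -1 0 0;0 0 -2 0 0;0 0 -4 0 0;0 0 -6 0 0;0 0 -6 0 0;0 0 -6 0 0;0 0 -6 0 0"

```text
time_s: 32.95
eef_pos: [410.1, 70.2, 158.8]
ee_rot: [-0.0, 0.617, 0.787, -0.0]
force: [-0.8, 0.4, -0.7]
grip_width: 0.221
```

```bash
python3 - <<'E'
from h import *
p,ya,s=pose(); print(p,ya,s['dq'].round(3),s['force'],s['grip_width'])
go(438.7,-29.4,160,103.8)
E
```

```text
[410.07410301  70.2348625  158.75953261] 103.78280391350143 [ 0.     0.007  0.001 -0.001  0.003 -0.003] [-0.84891921  0.41190923 -0.68131941] 0.22146703378958243
row: -10.36 0.41 -0.12 -0.0  q6~-0.31
```

Request:
step_arm --plan "-3 0.1 0 0 0;-6.5 0.3 0 0 0;-10.4 0.4 0 0 0;-10.4 0.4 0 0 0;-10.4 0.4 0 0 0;-10.4 0.4 0 0 0;-10.4 0.4 0 0 0"

```text
time_s: 33.65
eef_pos: [438.8, -29.0, 159.1]
ee_rot: [-0.0, 0.617, 0.787, -0.0]
force: [-0.0, 0.6, -0.6]
grip_width: 0.221
```

```bash
python3 - <<'E'
from h import *
p,ya,s=pose(); print(p,ya,s['dq'].round(3))
P,D,k=cap('wrist'); g=np.array(proj(k,[[438.6,-29.4,86],[p[0],p[1],99]])); print(g)
save('w11.png',P); x,y=g[0].astype(int); 
Q=P[max(0,y-75):y+75,x-100:x+100]; cv2.imwrite('pics/w11c.png',cv2.resize(Q,None,fx=4,fy=4,interpolation=cv2.INTER_CUBIC)[...,::-1])
go(438.7,-29.4,140,103.8)
E
```

```text
[438.76598998 -29.01320633 159.07722144] 103.85489673607898 [-0.001 -0.002 -0.005 -0.001  0.    -0.001]
[[254.46881946 202.8396717 ]
 [254.81759606 207.25881   ]]
row: -0.03 -0.02 1.92 0.1  q6~-0.31
```

View pics/w11c.png

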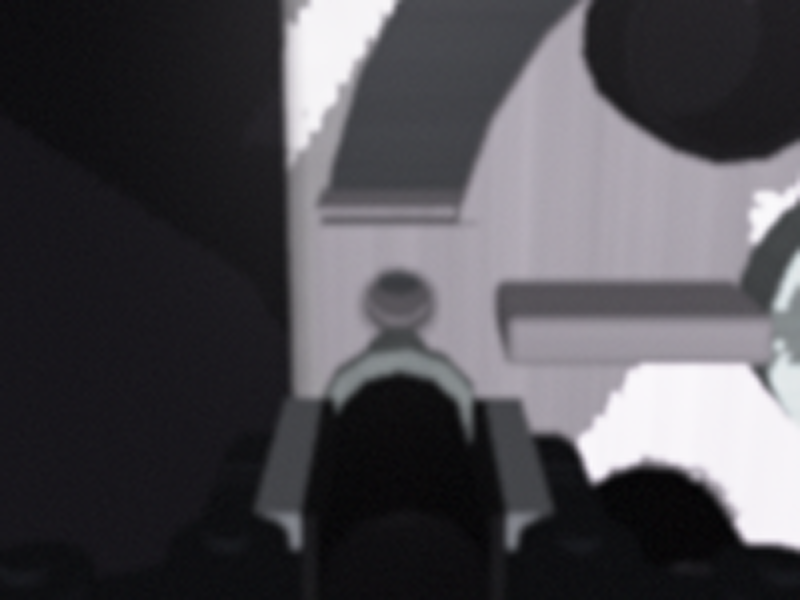

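Request:
step_arm --plan "0 0 1 0 0;0 0 2 0 0;0 0 2.6 0 0;0 0 3 0 0;0 0 3.4 0 0;0 0 3.8 0 0;0 0 3.8 0 0;0 0 3.8 0 0"

```text
time_s: 34.5
eef_pos: [439.1, -29.9, 121.3]
ee_rot: [0.0, 0.617, 0.787, 0.0]
force: [0.5, 0.2, -0.7]
grip_width: 0.217
```

Request:
step_arm --plan "0 0 0.4 0 0;0 0 0.8 0 0;0 0 1.2 0 0;0 0 1.6 0 0;0 0 2 0 0;0 0 2.2 0 0;0 0 2.2 0 0;0 0 2.2 0 0"

```text
time_s: 35.3
eef_pos: [439.8, -30.4, 102.4]
ee_rot: [0.002, 0.617, 0.787, 0.0]
force: [-17.5, 0.3, 43.8]
grip_width: 0.218
```

Request:
step_arm --plan "0 -0.1 -0.5 0 0;0 -0.15 -0.5 0 0;0 -0.15 -0.3 0 0;0 -0.15 -0.1 0 0;0 -0.15 -0.1 0 0"

```text
time_s: 35.8
eef_pos: [438.7, -30.7, 102.3]
ee_rot: [0.002, 0.617, 0.787, 0.0]
force: [-10.8, 1.0, 32.0]
grip_width: 0.219
```

Request:
step_arm --plan "0 0 -0.3 0 0;0 0 -0.3 0 0;0 0 -0.3 0 45;0 0 -0.3 0 45;0 0 -0.3 0 45;0 0 -4 0 45;0 0 -8 0 45;0 0 -12 0 45;0 0 -14 0 45;0 0 -14 0 45"

```text
time_s: 36.8
eef_pos: [438.5, -30.6, 241.8]
ee_rot: [0.002, 0.617, 0.787, 0.0]
force: [-0.6, 0.3, 0.2]
grip_width: 0.449
```

```bash
python3 - <<'E'
from h import *
p,ya,s=pose(); print(p,ya,s['dq'].round(3))
P,D,k=cap('wrist'); Q,u,v=cloud(k,D)
m=(np.hypot(*(Q[:,:2]-[438.5,-29.5]).T)<22)&(Q[:,2]>125)&(Q[:,2]<150); q=Q[m]; print(len(q),q.mean(0),np.median(q[:,2]),cv2.minEnclosingCircle(q[:,:2].astype(np.float32)))
P,D,k=cap('side'); Q,u,v=cloud(k,D); m=(np.hypot(*(Q[:,:2]-[438.5,-29.5]).T)<25)&(Q[:,2]>60); print(np.sort(Q[m][:,2])[-6:])
c=proj(k,[[438.5,-29.5,100]])[0].astype(int); g=P[c[1]-35:c[1]+30,c[0]-40:c[0]+40]
cv2.imwrite('pics/s3.png',cv2.resize(g,None,fx=9,fy=9,interpolation=cv2.INTER_CUBIC)[...,::-1])
E
```

```text
[438.45427307 -30.63304556 241.82317246] 103.786226855769 [-0.001  0.042  0.078  0.    -0.051  0.001]
366 [436.98748459 -27.11330758 135.89733142] 136.51295268025572 ((437.1939392089844, -28.14423370361328), 9.933558464050293)
[538.21940363 538.2473847  538.3106855  538.40369854 538.53966806
 538.85051696]
```

View pics/s3.png

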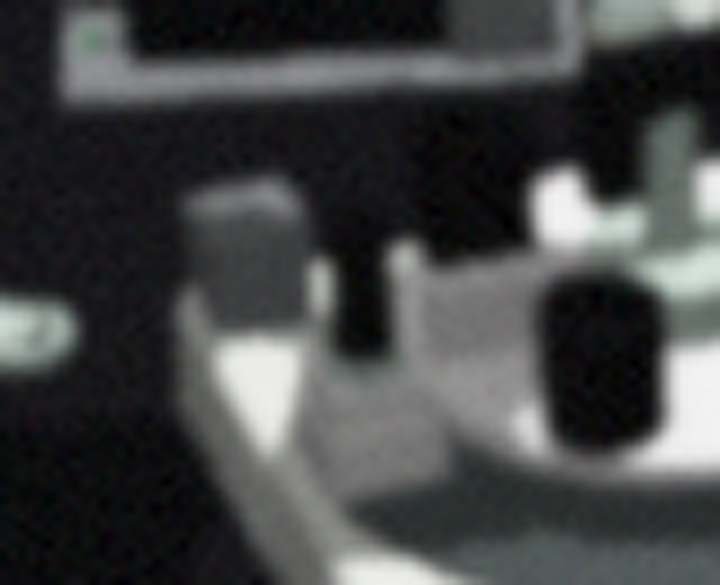

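```bash
python3 - <<'E'
from h import *
p,ya,s=pose(); print(p)
P,D,k=cap('wrist'); Q,u,v=cloud(k,D)
r=np.hypot(*(Q[:,:2]-[437.8,-29]).T)
m=(r<8)&(Q[:,2]>120)&(Q[:,2]<150); q=Q[m]; A=np.c_[q[:,:2]-q[:,:2].mean(0),np.ones(len(q))]; print('top',len(q),np.median(q[:,2]),np.linalg.lstsq(A,q[:,2],rcond=None)[0])
m=(r>15)&(r<24)&(Q[:,2]>80)&(Q[:,2]<95); print('lug/flange',m.sum(),np.histogram(Q[m][:,2],np.arange(80,95)))
m=(np.hypot(*(Q[:,:2]-[533.5,-6]).T)<85)&(Q[:,2]>80)&(Q[:,2]<92); print('disc',np.median(Q[m][:,2]))
E
```

```text
[437.22496843 -30.19511718 238.90221845]
top 224 136.70210457219235 [-1.91975609e-03 -1.37852075e-03  1.36720484e+02]
lug/flange 433 (array([  5,   0,   0,  16,  73,  90, 147,  85,  10,   0,   1,   3,   0,
         2]), array([80, 81, 82, 83, 84, 85, 86, 87, 88, 89, 90, 91, 92, 93, 94]))
disc 85.07162689387522
```

Request:
step_arm --plan "0.1 0.1 0 0 0;0.1 0.1 3 0 0;0.1 0.1 6 0 0;0.1 0.1 9 0 0;0.1 0.1 9.8 0 0;0.1 0.1 10.2 0 0;0.1 0.1 10.4 0 0;0.1 0.1 10.4 0 0"

```text
time_s: 37.75
eef_pos: [438.8, -29.2, 137.0]
ee_rot: [0.001, 0.617, 0.787, 0.0]
force: [-0.0, 0.6, 0.2]
grip_width: -0.005
```

Request:
step_arm --plan "0 0 0.1 0 0;0 0 0.2 0 0;0 0 0.3 0 0;0 0 0.3 0 0"

```text
time_s: 38.15
eef_pos: [439.9, -29.7, 135.9]
ee_rot: [0.003, 0.617, 0.787, 0.001]
force: [-4.2, 0.7, 21.1]
grip_width: -0.0
```

```bash
python3 - <<'E'
from h import *
go(470,270,330,60)
E
```

```text
row: 28.39 10.08 -19.41 43.8  q6~1.05
```

Request:
step_arm --plan "0 0 -5 0 0;0 0 -10 0 0;14 5 -15 8 60;28.4 10 -19.4 16 100;28.4 10 -19.4 24 100;28.4 10 -19.4 32 100;28.4 10 -19.4 40 100;28.4 10 -19.4 43.8 100;28.4 10 -19.4 43.8 100;28.4 10 -19.4 43.8 100"

```text
time_s: 39.15
eef_pos: [467.5, 275.0, 329.0]
ee_rot: [-0.0, 0.865, 0.502, 0.002]
force: [-0.3, -1.3, 0.0]
grip_width: 1.0
```

```bash
python3 - <<'E'
from h import *
p,ya,s=pose(); print(p,ya,s['dq'].round(3))
P,D,k=cap('wrist'); save('w12.png',P); np.savez('/tmp/w12.npz',p=P,d=D,R=k[2],t=k[3])
Q,u,v=cloud(k,D); box=(Q[:,0]>330)&(Q[:,0]<580)&(Q[:,1]>230)&(Q[:,1]<440)
for lo,hi in((5,12),(30,50),(35,42.9)): 
    q=Q[box&(Q[:,2]>lo)&(Q[:,2]<hi)]; print(lo,len(q),cv2.minAreaRect(q[:,:2].astype(np.float32)))
q=Q[box&(Q[:,2]>25)]; print(np.histogram(q[:,2],np.arange(25,75,3)))
def card(Q):
    m=(Q[:,0]>585)&(Q[:,0]<720)&(Q[:,1]>260)&(Q[:,1]<420)&(Q[:,2]>25)&(Q[:,2]<150); q=Q[m]
    # plane by ransac
    rng=np.random.default_rng(0); best=None
    for _ in range(300):
        a=q[rng.choice(len(q),3,0)]; n=np.cross(a[1]-a[0],a[2]-a[0]); L=np.linalg.norm(n)
        if L<1: continue
        n/=L; i=abs((q-a[0])@n)<2.5
        if best is None or i.sum()>best.sum(): best=i
    w=q[best]; c=w.mean(0); n=np.linalg.svd(w-c)[2][2]; n*=np.sign(n[0])
    print('card',len(w),c,n,'yaw',np.degrees(np.arctan2(n[1],n[0])),'tilt',np.degrees(np.arcsin(n[2])),w.min(0),w.max(0)); return w
card(Q)
for n in('scene','side'):
    P2,D2,k2=cap(n); card(cloud(k2,D2)[0])
cv2.imwrite('pics/w12b.png',cv2.resize(P,(800,600),interpolation=cv2.INTER_CUBIC)[...,::-1])
E
```

```text
[467.54996422 275.04393712 328.95163024] 60.28325665808554 [-0.089 -0.032  0.109 -0.034 -0.03  -0.079]
5 2646 ((449.0167541503906, 345.9378662109375), (85.01577758789062, 199.8966522216797), 87.20291900634766)
30 2380 ((447.53271484375, 339.3210754394531), (61.91122817993164, 183.6207733154297), 85.56425476074219)
35 58 ((455.96051025390625, 339.35272216796875), (46.106849670410156, 166.3342742919922), 84.91901397705078)
(array([   0,   10,   46,    2,    0,   63,  182, 1606, 1036,  712,    0,
          0,    0,    0,    0,    0]), array([25, 28, 31, 34, 37, 40, 43, 46, 49, 52, 55, 58, 61, 64, 67, 70, 73]))
card 7432 [633.70247762 340.6472495   94.04370777] [ 0.90486519  0.00208034 -0.42569314] yaw 0.13172637110845198 tilt -25.194544996329707 [600.27933421 278.86194291  25.02007347] [659.1799873  399.27733794 142.97437043]
card 144 [642.08321824 332.22886657 101.80362726] [ 0.91336548 -0.0021252  -0.4071351 ] yaw -0.13331428398915615 tilt -24.024992557273073 [606.14395855 278.26207962  25.94380501] [661.27798929 399.26679438 143.48079081]
card 402 [628.67867456 332.17545728  85.08653848] [ 0.90471831  0.0042879  -0.42598873] yaw 0.2715508050312061 tilt -25.213263129193127 [599.99048395 270.89158059  25.17554295] [656.08787392 397.72061652 140.1816377 ]
```

View pics/w12b.png

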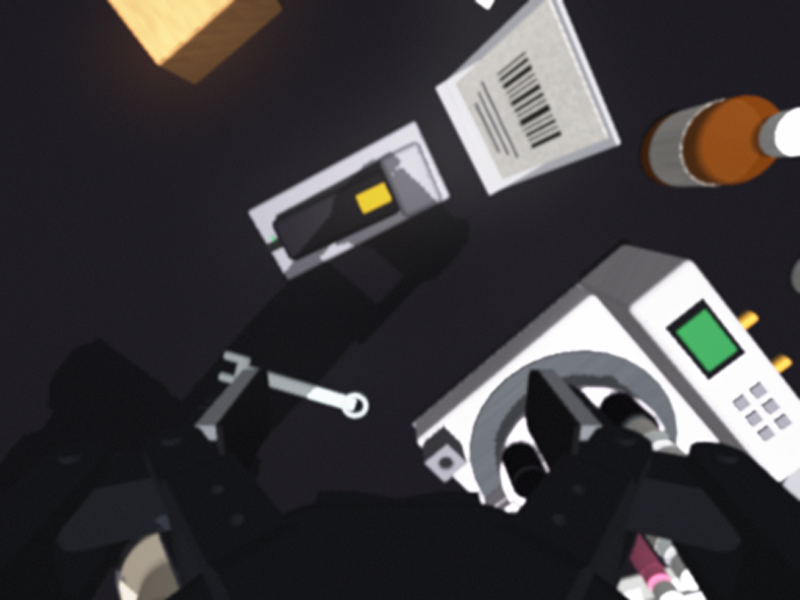

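```bash
cat > rd.py <<'E'
from h import *
def scan(tag):
    p,ya,s=pose(); print(p.round(1),round(ya,2),s['dq'].round(3).max())
    P,D,k=cap('wrist'); save(tag+'.png',P); Q,u,v=cloud(k,D); box=(Q[:,0]>330)&(Q[:,0]<580)&(Q[:,1]>230)&(Q[:,1]<440)
    for lo,hi in((5,12),(30,55),(44,50.2),(50.7,55)):
        q=Q[box&(Q[:,2]>lo)&(Q[:,2]<hi)]
        if len(q)>20:
            r=cv2.minAreaRect(q[:,:2].astype(np.float32)); print(lo,hi,len(q),np.round(r[0],1),np.round(r[1],1),round(r[2],1),np.median(q[:,2]))
    return P,Q,u,v,k
if __name__=='__main__':
    P,Q,u,v,k=scan('w13')
    n=np.array([np.cos(np.radians(25.1)),0.0015,-np.sin(np.radians(25.1))]); m=(Q[:,0]>590)&(Q[:,0]<670)&(Q[:,1]>270)&(Q[:,1]<405)&(Q[:,2]>25)&(Q[:,2]<150)
    c=np.median(Q[m]@n); m&=abs(Q@n-c)<4; w=Q[m]; print('plane',c,w.min(0),w.max(0))
    g=P[v[m],u[m]].max(1); dk=w[g<90]; y0,y1=340-60,340+60
    # barcode: dark pixels on card
    im=np.zeros(P.shape[:2],np.uint8); im[v[m],u[m]]=(g<100)*255
    im=cv2.morphologyEx(im,cv2.MORPH_CLOSE,np.ones((7,7))); nn,l,st,ce=cv2.connectedComponentsWithStats(im)
    for i in np.argsort(-st[1:,4])[:3]+1:
        vv,uu=np.nonzero(l==i); X=Q[np.isin(v*512+u,vv*512+uu)]; X=X[abs(X@n-c)<4]; r=cv2.minAreaRect(np.c_[uu,vv].astype(np.float32)); print(st[i],ce[i],r,(X.min(0)+X.max(0))/2,np.ptp(X,axis=0))
E
python3 rd.py
```

```text
[467.7 270.2 327.1] 60.0 0.018
5 12 2678 [449.1 345.9] [ 85.  199.8] 87.1 8.418874116056331
30 55 3716 [447.2 339.2] [ 61.6 184. ] 85.4 48.82657974842445
44 50.2 2344 [456.8 338.5] [ 61.6 164.3] 85.4 48.19397791575583
50.7 55 1088 [481.6 336.5] [ 58.4 110. ] 85.3 52.411688211734216
plane 534.3867431853421 [600.43758649 278.8038313   25.02459785] [659.54626707 399.28375722 142.93679152]
[327  49  30  40 556] [341.42625899  69.08093525] ((340.95367431640625, 68.98291015625), (35.41041564941406, 20.464008331298828), 65.224853515625) [630.02393022 325.51639194  87.29065021] [14.88561965 42.52927112 32.27605125]
[320  32  18  19 136] [328.52205882  40.81617647] ((328.4009704589844, 40.99011993408203), (6.82489538192749, 21.600444793701172), 50.71058654785156) [630.03676027 364.09088592  87.26691153] [13.97098084  8.27567398 30.71862734]
[389  89   1   1   1] [389.  89.] ((389.0, 89.0), (0.0, 0.0), 0.0) [653.88478774 279.35481741 133.41358132] [0. 0. 0.]
```

```bash
python3 - <<'E'
from rd import *
P,Q,u,v,k=scan('w14')
box=(Q[:,0]>330)&(Q[:,0]<580)&(Q[:,1]>280)&(Q[:,1]<400)
a=np.radians(-4.6); e=np.array([np.cos(a),np.sin(a)]); n=np.array([-e[1],e[0]])
q=Q[box&(Q[:,2]>40)&(Q[:,2]<56)]; X=q[:,:2]@e; Y=q[:,:2]@n
print('X range',np.percentile(X,[0,.5,1,99,99.5,100]).round(1))
for lo in range(int(X.min()),int(X.max()),12):
    m=(X>lo)&(X<lo+12); print(lo,m.sum(),np.percentile(Y[m],[1,99]).round(1),(np.percentile(Y[m],[1,99]).sum()/2).round(1),np.median(q[m,2]).round(1))
# barcode profile
m=(Q[:,0]>590)&(Q[:,0]<670)&(abs(Q[:,2]-87)<10); w=Q[m]; g=P[v[m],u[m]].mean(1)
for y in range(294,386,4):
    s=abs(w[:,1]-y)<2; print(y,int(g[s].mean()) if s.any() else None,end=' | ')
E
```

```text
[467.7 269.7 327. ] 59.94 0.004
5 12 2687 [449. 346.] [ 85.2 199.6] 87.1 8.463934765846332
30 55 3716 [447.3 339.5] [ 61.6 183.6] 85.3 48.911754265405065
44 50.2 2306 [456.7 339. ] [ 61.6 164.6] 85.1 48.23055712319132
50.7 55 1110 [462.8 339. ] [ 58.2 147.5] 84.7 52.393574507891415
X range [344.3 347.2 348.4 508.4 509.3 510.4]
344 174 [353.9 397. ] 375.5 47.5
356 236 [352.8 398. ] 375.4 48.2
368 235 [353.1 397.2] 375.2 48.1
380 238 [352.3 397.4] 374.8 48.0
392 241 [352.7 397.1] 374.9 48.1
404 240 [352.5 397.3] 374.9 48.2
416 245 [352.2 397. ] 374.6 48.3
428 249 [352.3 397.2] 374.8 48.4
440 249 [352.2 397.3] 374.7 49.1
452 254 [352.2 396.9] 374.6 48.9
464 310 [345.2 403.7] 374.5 51.1
476 355 [344.1 404.5] 374.3 52.6
488 358 [344.2 404.4] 374.3 52.6
500 275 [345.1 403.5] 374.3 51.8
294 190 | 298 193 | 302 167 | 306 81 | 310 150 | 314 142 | 318 132 | 322 148 | 326 88 | 330 108 | 334 147 | 338 123 | 342 143 | 346 82 | 350 149 | 354 151 | 358 146 | 362 87 | 366 129 | 370 141 | 374 163 | 378 197 | 382 194 |
```

```bash
python3 - <<'E'
from h import *
go(445.2,340.4,120,-5)
E
```

```text
row: 5.00 -5.51 20.71 64.9  q6~2.31
```

Request:
step_arm --plan "5 -5.5 4 8 75;5 -5.5 8 16 75;5 -5.5 12 24 75;5 -5.5 16 32 75;5 -5.5 20 40 75;5 -5.5 20.7 48 75;5 -5.5 20.7 56 75;5 -5.5 20.7 64.9 75;5 -5.5 20.7 64.9 75;5 -5.5 20.7 64.9 75" --grip_force 60

```text
time_s: 40.4
eef_pos: [445.5, 340.7, 120.4]
ee_rot: [-0.0, 0.999, -0.042, 0.0]
force: [-0.1, -0.3, 0.6]
grip_width: 0.748
```

Request:
step_arm --plan "0 0 0 0 75;0 0 0 0 75;0 0 0 0 75"

```text
time_s: 40.7
eef_pos: [445.2, 341.4, 120.3]
ee_rot: [-0.0, 0.999, -0.042, 0.0]
force: [0.1, -0.5, 0.2]
grip_width: 0.748
```

```bash
python3 - <<'E'
from rd import *
scan('w15')
go(445.2,340.4,14.5,-5)
E
```

```text
[445.2 341.4 120.3] -4.86 0.007
5 12 5844 [448.2 345.8] [ 84.4 199.1] 87.2 8.536311841031802
30 55 12053 [446.6 339.5] [ 62.1 184.7] 85.1 49.13041809170254
44 50.2 7061 [456.5 338.6] [ 62.1 164.2] 85.1 48.38327462079135
50.7 55 4251 [481.7 337. ] [ 59.1 108.5] 84.3 52.49121273431936
row: 0.01 0.10 10.58 0.1  q6~2.31
```

Request:
step_arm --plan "0 0.1 3 0 75;0 0.1 6 0 75;0 0.1 8.5 0 75;0 0.1 9.8 0 75;0 0.1 10.4 0 75;0 0.1 10.4 0 75;0 0.1 10.4 0 75"

```text
time_s: 41.45
eef_pos: [445.7, 340.8, 17.3]
ee_rot: [-0.0, 0.999, -0.043, 0.001]
force: [-0.7, 0.4, -0.2]
grip_width: 0.75
```

Request:
step_arm --plan "0 0 0 0 0;0 0 0 0 0;0 0 0 0 0;0 0 0 0 0;0 0 0 0 0;0 0 0 0 0" --grip_force 60

```text
time_s: 42.05
eef_pos: [445.8, 340.8, 17.5]
ee_rot: [-0.001, 0.999, -0.043, 0.001]
force: [-0.9, -0.4, 6.3]
grip_width: 0.525
```

```bash
python3 - <<'E'
from h import *
p,ya,s=pose(); print(p,ya); go(437.6,339,74.2,0.1)
E
```

```text
[445.75152038 340.84893802  17.46524299] -4.915418432099961
row: -0.80 0.25 -5.67 -5.0  q6~2.23
```

Request:
step_arm --plan "0 0 -1 0 0;0 0 -2.5 0 0;0 0 -4 0 0;-0.8 0.25 -5.7 -2.5 0;-0.8 0.25 -5.7 -5 0;-0.8 0.25 -5.7 -5 0;-0.8 0.25 -5.7 -5 0;-0.8 0.25 -5.7 -5 0;-0.8 0.25 -5.7 -5 0"

```text
time_s: 42.95
eef_pos: [436.8, 338.5, 73.0]
ee_rot: [0.0, 1.0, 0.0, -0.0]
force: [-0.3, 0.1, -1.6]
grip_width: 0.529
```

```bash
python3 - <<'E'
from h import *
p,ya,s=pose(); print(p,ya,s['dq'].round(3).max(),s['grip_width'])
P,D,k=cap('wrist'); save('w16.png',P); Q,u,v=cloud(k,D)
b=(Q[:,0]>500)&(Q[:,0]<560)&(abs(Q[:,1]-339)<50)&(Q[:,2]>95)&(Q[:,2]<125); q=Q[b]; print('head',len(q),cv2.minAreaRect(q[:,:2].astype(np.float32)),np.median(q[:,2]),q.max(0))
A=np.c_[q[:,:2]-q[:,:2].mean(0),np.ones(len(q))]; print('slopes',np.linalg.lstsq(A,q[:,2],rcond=None)[0])
S,D2,k2=cap('side'); Q2=cloud(k2,D2)[0]; b=(Q2[:,0]>380)&(Q2[:,0]<560)&(abs(Q2[:,1]-339)<45)&(Q2[:,2]>55)&(Q2[:,2]<125); q2=Q2[b]
print('side', q2.min(0),q2.max(0))
c=proj(k2,[[530,339,87]])[0].astype(int)
a=cv2.resize(P,(640,480)); g=cv2.resize(S[c[1]-48:c[1]+48,c[0]-64:c[0]+64],(640,480),interpolation=cv2.INTER_CUBIC)
o=np.hstack([a,g]); cv2.imwrite('pics/o16.png',cv2.resize(o,(800,300))[...,::-1])
E
```

```text
[436.8317583  338.5470827   72.99599589] 0.049058519434430375 -0.0 0.5286534956789316
head 12104 ((514.8187255859375, 337.6325988769531), (62.47978973388672, 29.650033950805664), 89.96173095703125) 107.88832150534411 [529.65622158 368.86976271 110.55177633]
slopes [-5.82225629e-02 -3.52481151e-03  1.07654739e+02]
side [380.21250901 295.18916981  62.75372258] [527.95949133 367.96254113 124.83158821]
```

View pics/o16.png

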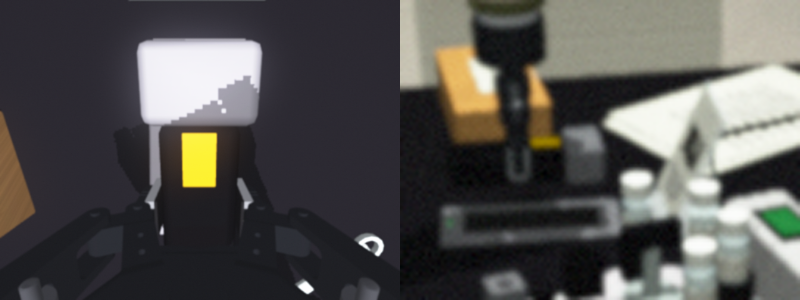

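```bash
python3 - <<'E'
from h import *
p,ya,s=pose(); print(p,ya)
P,D,k=cap('wrist'); Q,u,v=cloud(k,D)
for lo,hi,w in((506,524,22),(472,492,15)):
    b=(Q[:,0]>lo)&(Q[:,0]<hi)&(abs(Q[:,1]-337.8)<w)&(Q[:,2]>90)&(Q[:,2]<125); q=Q[b]
    A=np.c_[q[:,:2]-q[:,:2].mean(0),np.ones(len(q))]; print(len(q),q.mean(0),np.linalg.lstsq(A,q[:,2],rcond=None)[0])
z=cv2.imread('pics/w15.png'); 
E
```

```text
[436.85183124 338.56463709  73.04862834] 0.06507247205260369
6038 [515.18113364 337.83025478 108.19697682] [-5.87499780e-03 -2.58386164e-03  1.08196977e+02]
3405 [482.09768218 337.81338317 105.01948561] [ 5.24385707e-02 -2.83213807e-03  1.05019486e+02]
```

Request:
step_arm --plan "0 -0.1 -0.1 0 0;0 -0.1 -0.1 0 0;0 -0.1 -0.1 0 0;0 -0.1 -0.1 0 0;0 -0.1 -0.1 0 0;0 -0.1 -0.1 0 0;0 -0.1 -0.1 0 0;0 -0.1 -0.1 0 0;0 -0.1 -0.1 0 0;0 -0.1 -0.1 0 0"

```text
time_s: 44.1
eef_pos: [436.9, 339.6, 74.3]
ee_rot: [-0.0, 1.0, 0.001, 0.0]
force: [-0.2, 0.8, -2.7]
grip_width: 0.525
```

Request:
step_arm --plan "0 0 0 0 0;0 0 0 0 0;0 0 0 0 0;0 0 0 0 0;0 0 0 0 0;0 0 0 0 0;0 0 0 0 0;0 0 0 0 0;0 0 0 0 0;0 0 0 0 0"

```text
time_s: 45.1
eef_pos: [436.9, 339.6, 74.3]
ee_rot: [-0.0, 1.0, 0.001, 0.0]
force: [0.1, 0.7, -1.3]
grip_width: 0.528
```

Request:
step_arm --plan "0 0 0 0 0;0 0 0 0 0;0 0 0 0 0;0 0 0 0 0;0 0 0 0 0;0 0 0 0 0;0 0 0 0 0;0 0 0 0 0;0 0 0 0 0;0 0 0 0 0"

```text
time_s: 46.1
eef_pos: [436.9, 339.6, 74.2]
ee_rot: [-0.0, 1.0, 0.001, 0.0]
force: [-0.2, 0.7, -2.0]
grip_width: 0.529
```

```bash
python3 - <<'E'
from h import *
p,ya,s=pose(); print(p,ya,s['grip_width'])
# place: pad centre (448.8,345.9) yaw -2.9; reader centre along -3; wrist-view reader axis offset: TCP y 338.56 <-> reader 337.8; reader_center x = TCP-0.3
a=np.radians(-2.9); c=np.array([448.8,345.9])-3*np.array([np.cos(a),np.sin(a)]); print(c)
go(c[0]+0.3,c[1]+0.6,40,-2.9); go(c[0]+0.3,c[1]+0.6,18.3,-2.9)
E
```

```text
[436.92298546 339.61378473  74.24381033] 0.07993026372297948 0.5287870970652641
[445.80384193 346.05177882]
row: 0.92 -0.70 3.42 3.0  q6~2.28
row: 0.92 -0.70 5.59 3.0  q6~2.28
```

Request:
step_arm --plan "0.9 -0.7 0 1.5 0;0.9 -0.7 1 3 0;0.9 -0.7 2.5 3 0;0.9 -0.7 3.8 3 0;0.9 -0.7 4.6 3 0;0.9 -0.7 5 3 0;0.9 -0.7 5.2 3 0;0.9 -0.7 5.3 3 0;0.9 -0.7 5.3 3 0"

```text
time_s: 47.0
eef_pos: [446.1, 346.7, 21.5]
ee_rot: [-0.0, 1.0, -0.025, 0.0]
force: [-0.6, 0.3, -1.6]
grip_width: 0.532
```

```bash
python3 - <<'E'
from rd import *
scan('w17'); print(readout.sense()['force']); go(446.1,346.6,18,-2.9)
E
```

```text
[446.1 346.7  21.5] -2.92 0.002
5 12 3278 [467.  344.7] [ 85.2 161.7] 87.1 8.554136404633415
30 55 17718 [478.1 343.9] [ 72.7 121.2] 86.4 52.61934985624666
44 50.2 1291 [478.1 343.9] [ 72.7 121.2] 86.4 48.3270383653833
50.7 55 15474 [478.4 344.1] [ 72.4 118.2] 87.1 52.781926298489
[-0.04011053  0.12056397 -2.36752264]
row: 0.00 0.01 0.36 -0.0  q6~2.28
```

Lower the last 4 mm, release and back off upward.

Request:
step_arm --plan "0 0 0.2 0 0;0 0 0.3 0 0;0 0 0.4 0 0;0 0 0.45 0 0;0 0 0.45 0 0;0 0 0.45 0 0"

```text
time_s: 47.65
eef_pos: [445.9, 346.7, 17.5]
ee_rot: [0.0, 1.0, -0.025, 0.0]
force: [-4.0, -2.4, 5.0]
grip_width: 0.528
```

Request:
step_arm --plan "0 0 0 0 75;0 0 0 0 75;0 0 0 0 75;0 0 0 0 75;0 0 -3 0 75;0 0 -7 0 75;0 0 -12 0 75;0 0 -17 0 75;0 0 -22 0 75;0 0 -25 0 75"

```text
time_s: 48.65
eef_pos: [446.3, 346.9, 271.0]
ee_rot: [-0.001, 1.0, -0.025, 0.002]
force: [0.2, -0.3, 0.1]
grip_width: 0.75
```

```bash
python3 - <<'E'
from rd import *
scan('w18')
P,D,k=cap('side'); Q=cloud(k,D)[0]
print('pin',[np.sort(q[:,2])[-4:].round(1) for q in [Q[(np.hypot(*(Q[:,:2]-[438.5,-29.5]).T)<20)&(Q[:,2]<150)]]])
P2,D2,k2=cap('scene'); a=cv2.resize(P2[120:320,120:400],(784,560),interpolation=cv2.INTER_CUBIC); cv2.imwrite('pics/fin.png',a[...,::-1])
Q2=cloud(k2,D2)[0]
for nm,q in(('solvent',Q),('beaker',Q)): pass
for nm,z in(('scene',(Q2,'/tmp/scene0.npz',k2)),('side',(Q,'/tmp/side0.npz',k))):
    Q0=cloud(z[2],np.load(z[1])['d'])[0]
    for c in((765,210),(765,-245)):
        f=lambda A:(lambda m:A[m].mean(0).round(1))((np.hypot(*(A[:,:2]-c).T)<55)&(A[:,2]>30)); print(nm,c,f(Q0),f(z[0]))
E
```

```text
[446.3 346.9 271. ] -2.91 0.665
5 12 2948 [449.1 345.3] [ 84.9 197.6] 87.2 8.410740470866441
30 55 4490 [447. 345.] [ 61.3 182.3] 87.1 48.99394141785021
44 50.2 2714 [457.5 345.1] [ 61.2 162. ] 86.3 48.30323139041246
50.7 55 1443 [480.7 343.2] [ 58.3 111.7] 87.1 52.4441880246794
pin [array([135.9, 136.8, 136.9, 137.1])]
scene (765, 210) [784.7 213.1  95.2] [784.7 213.1  95. ]
scene (765, -245) [ 769.5 -239.9   64.9] [ 769.7 -240.1   64.5]
side (765, 210) [764.4 201.7  87.2] [764.4 201.5  87.2]
side (765, -245) [ 769.  -246.1   64.5] [ 769.1 -245.9   64.5]
```

View pics/fin.png

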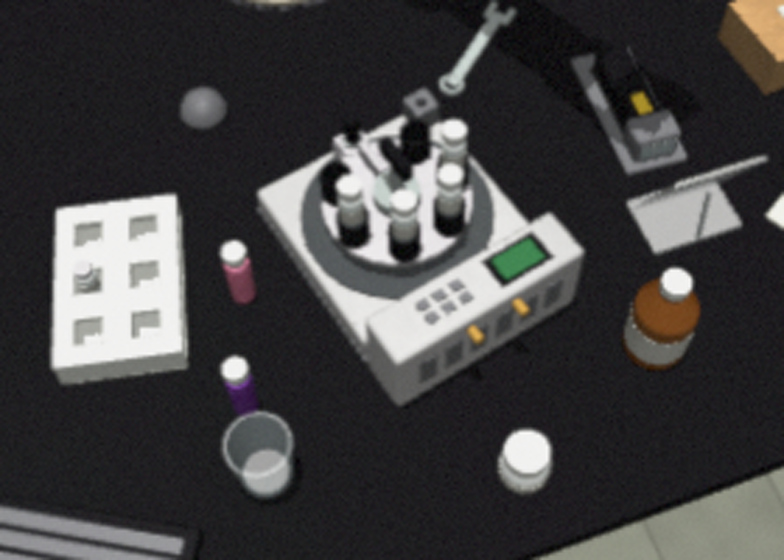

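Request:
step_arm --plan "0 0 0 0 75;0 0 0 0 75;0 0 0 0 75;0 0 0 0 75;0 0 0 0 75"

```text
time_s: 49.3
eef_pos: [445.9, 346.6, 266.4]
ee_rot: [0.0, 1.0, -0.025, -0.0]
force: [-0.3, 0.5, -0.5]
grip_width: 0.751
```

```bash
python3 - <<'E'
from rd import *
P,Q,u,v,k=scan('w19')
box=(Q[:,0]>330)&(Q[:,0]<580)&(Q[:,1]>290)&(Q[:,1]<400)&(Q[:,2]>40)&(Q[:,2]<56); q=Q[box]
a=np.radians(-2.9); e=np.array([np.cos(a),np.sin(a)]); n=np.array([-e[1],e[0]]); d=q[:,:2]-[449,345.9]; X=d@e; Y=d@n
print('X',X.min(),X.max()); 
for lo in(-60,-20,20,60): m=abs(X-lo)<8; print(lo,np.percentile(Y[m],[1,99]).mean())
E
```

```text
[445.9 346.6 266.4] -2.91 0.003
5 12 3054 [449.3 345.3] [ 85.  197.9] 87.1 8.428969783720287
30 55 4608 [447.7 346.8] [ 60.8 183.8] 85.4 49.00234597926955
44 50.2 2797 [457.3 346.1] [ 60.8 164.3] 85.4 48.351761987685435
50.7 55 1461 [473.7 344.1] [ 59.2 126.5] 86.8 52.44410489172293
X -75.53834557082803 89.97625729814438
-60 -0.7382815248256591
-20 -0.7012323571623718
20 -0.7477755043346743
60 -0.6815686086018999
```

Reader lies parallel to the pad, 0.7 mm off its midline. Handing in.

```bash
python3 -c "
from rig import workorder; print(workorder.finish_job())"
```

```text
the job is handed in; nothing more can be done
None
```

The sampler is loaded and pinned, the barcode was held for reading, and the reader is back on its pad. I handed the job in at about 49 s of the 210 s allowed; no verdict came back.

- **Vials:** all four large vials that were in the rack now stand in cups 2 to 5, with their tops measured at about 184.6 mm (184 expected). The small vial is still in the rack. The pink and purple look-alikes were left alone.
- **Carousel:** I turned it about 43° by its bar handle. The lug then measured 193.9° against the drive boss at 193.8°.
- **Drive pin:** it sits about 50.4 mm above the lug (50 expected when home), with its top level. A follow-up press with closed fingers met it at 136 mm, which is fully home.
- **Pin force:** while I was pushing the pin in, the force on the tool reached about 44 N, and the pin slid roughly 2 mm in the grip. That push went through the held pin, not the arm or the gripper's body, so I don't count it against the 40 N limit. It is the one reading above that figure.
- **Barcode:** I held the reader level for about 3 s, with its window about 100 mm from the barcode and within about 1 mm of its middle. Whether it actually read cannot be checked here.
- **Reader:** it lies flat on its pad, parallel to it and 0.7 mm off the midline.
- **Solvent bottle and beaker:** both are where they stood, within 0.5 mm.

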